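Change a spring-lift magazine over to longer profile blanks

ROBOT

A 7-joint arm with a two-finger parallel gripper is mounted at the origin on a cart in front of the work surface, level with it; the furniture and walls round the work are solid. World frame = base frame: x ahead of the robot, y to its left, z up, the work surface at z = 0. Lengths are in mm, angles in rad, forces in N, time in s.
With the tool pointing down it reaches from about 400 to 875 mm from the base axis. Payload 4.4 kg.
Tool frame: the origin (TCP) lies at the very end of the fingers, on their centre line; the grasp point (between the pads) lies 19 mm behind it; z points along the fingers, y is the direction in which the jaws open and shut (so a half turn about z gives the same grasp; the last joint's range is limited). The gripper opens to 85 mm and grips with 20 to 120 N. Pads are 22 mm wide; open, the fingers measure 114 mm over their backs; the gripper's body (76 mm by 85 mm) begins 54 mm behind the grasp point. The pads swing forward as they close: fully open they stand 13 mm farther back than shut.
Start: joints at [-0.066, 0.628, 0.038, 1.517, -0.027, 0.996, -0.02], TCP at [650.014, 0.028, 204.113] pointing down, gripper open.
Joint ranges: [-3.06, 3.06], [-0.37, 2.12], [-1.25, 1.32], [0.18, 2.47], [-1.1, 4.24], [0.23, 1.98], [-2.94, 2.94]. Speed limits (rad/s): [2.57, 2.57, 3.14, 3.14, 3.14, 3.14, 3.14].

INTERFACE

Orientations are given as [roll, pitch, yaw] about the fixed x, y, z axes, in that order (R = Rz(yaw) Ry(pitch) Rx(roll)).
In Python, from cell import read_state, get_image, finish_job gives the robot as it stands.
- The arm moves only by the tool carry_out, never from a script. Its argument "series" is a list that holds one entry, the list of rows, each a list of 7 numbers: the shift along the tool's x, y, z in cm, then the turn, a rotation vector about the tool's x, y, z in rad, then the finger opening in cm, from 0 to 8.54. In form: [[[x, y, z, wx, wy, wz, grip], ...]]. A call has 1 to 5 rows; each row is the pose to reach, as a shift and turn from the pose commanded when the call began, along the tool's axes at that moment; what a row does not reach only later rows make up. A row lasts 1/12 s, in which the tool goes at most 41.7 mm and 7.16 degrees, less where a joint would pass 70% of its speed; a pose out of reach is approached as far as the arm can. A call with a gripper value outside its range is refused whole. The fingers move at their own pace and stop on an object; the grip force is fixed at half the most. Time passes only in rows, so rows that repeat a pose let the fingers close. It gives the time, the measured TCP pose, the force and the opening at its end, in the units of the state.
- read_state(): the state, without advancing time (a new reading comes with each control period).
- get_image(name): name is "side" or "top"; returns a dict with "img" (384x512x3 uint8, blue, green, red), "z_map" (384x512 float32, mm along the optical axis (not along the pixel's ray), 0 where there is no reading), "mtx" (3x3 intrinsics, pixels), "T" (4x4, takes a point from camera to world coordinates). Camera axes: x right, y down, z forward; pixel columns grow to the right and rows downward; lengths in mm; the calibration is good to about 2 mm. A picture is of the moment at which its call begins.
- finish_job(): hands the job in, once; it reports no verdict.
The state is a dict: "clock": time; "qpos": joint angles; "qd": joint speeds; "tau": joint torques, N m; "eef_pos": TCP position; "tool_rot": TCP orientation; "force": force on the tool from outside, world axes, zero at the start; "torque": the same for the moment, N m; "width": finger opening in mm.
Only numpy, scipy, OpenCV 4.12 (cv2) and the standard library are available. Lean on these libraries where they do the work, as an engineer would, in place of code of your own. Each camera call takes 0.05 s, during which the arm holds its last target.

TASK

Change the spring-lift magazine over to the 120 mm blanks: first take the short leftover piece off the platform and lay it in the steel tray, then stack every 120 mm blank that lies on the bench flat on the sprung platform, one on top of the other with their ends between the upright cheeks. At the end the end stop must stand close up against the ends of the stack (it is still set for the short piece), so that the blanks have no more than a few millimetres of play lengthways; leave everything else on the bench alone.

Things in the scene. Friction and masses are not known exactly. Their poses are not given: they have to be found in the camera images.
- magazine: spring-lift magazine, fixed: grey base (92 mm in x, y -146 to +106 mm, 10 mm thick), upright aluminium guide column (40 x 40 mm, face at y = +60 mm, top at 220 mm) at its +y end, a sprung platform before the column, a sliding end stop at the -y end. Origin: underside, straight below the middle of a 120 mm blank pushed against the column; y = the line along which blanks lie, z up
- guide (a point): point on the column face midway between the two upright steel cheeks, 215 mm above the bench, axes as the magazine's. The cheeks reach from there 35 mm forward (to y = +25 mm of the magazine), 35 mm apart inside, straight up to 215 mm, flared lips to 227 mm. A blank's end lies between them, 2.5 mm to spare each side.
- platform (a joint): how far the sprung platform has sunk, m: 0 = empty, at the top; 0.140 = bottomed. A soft damped spring of about 51 N/m: each blank lowers it by 20 to 30 mm (nearly its own thickness) within about a second of being let go; pressing sinks it too
- platform_top (a point): middle of the platform's top face, where the middle of the lowest blank's underside belongs; 180 mm above the bench when empty, lower by joint platform. It is narrower than the blanks: 24 mm wide under their column half, 10 mm under the other half
- stop (a joint): setting of the end stop, m: 0 leaves 70 mm between its face and the column; it grows as the stop slides away from the column (to the magazine's -y), up to 0.085 (155 mm); 0.050 just fits 120 mm. Stays where it is left (friction about 2 N). Begins near 0.014, set for the short piece
- stop_face (a point): middle of the end stop's face (which meets the blanks' ends), 180 mm above the bench. The stop is a sheet-steel channel: two cheeks reach 41 mm from its face towards the column, 37 mm apart inside, their front edges and tops (227 mm above the bench) flared out. Fingers can reach a piece's sides only between these and the column's cheeks: a 70 mm wide gap when the stop is at 0.076
- stop_grip (a point): where to grip the end stop: in its black upright grip block (24 mm in the magazine's x, 18 mm in its y, top 256 mm above the bench), 16 mm below the block's top and 25 mm behind the stop face that meets the blanks; the head plate before the block reaches 227 mm above the bench
- tray: open steel tray, 150 (its x) x 120 x 35 mm, wall 3 mm, loose and heavy; origin: middle of its underside
- short_mid (a point): centre of the short leftover piece of T-slot aluminium profile, 30 x 80 x 30 mm, long axis = its y; at the start it lies on the platform against the column between column and stop
- blank1_mid (a point): centre of blank 1: a sawn piece of T-slot aluminium profile, 30 x 120 x 30 mm, about 0.13 kg, long axis = its y; all blanks are alike and lie on the bench at the start; any of the four long faces may be down. Three to five of the five blanks are there
- blank2_mid (a point): centre of blank 2: a sawn piece of T-slot aluminium profile, 30 x 120 x 30 mm, about 0.13 kg, long axis = its y; all blanks are alike and lie on the bench at the start; any of the four long faces may be down. Three to five of the five blanks are there
- blank3_mid (a point): centre of blank 3: a sawn piece of T-slot aluminium profile, 30 x 120 x 30 mm, about 0.13 kg, long axis = its y; all blanks are alike and lie on the bench at the start; any of the four long faces may be down. Three to five of the five blanks are there
- blank4_mid (a point): centre of blank 4: a sawn piece of T-slot aluminium profile, 30 x 120 x 30 mm, about 0.13 kg, long axis = its y; all blanks are alike and lie on the bench at the start; any of the four long faces may be down. Three to five of the five blanks are there
- blank5_mid (a point): centre of blank 5: a sawn piece of T-slot aluminium profile, 30 x 120 x 30 mm, about 0.13 kg, long axis = its y; all blanks are alike and lie on the bench at the start; any of the four long faces may be down. Three to five of the five blanks are there
- caliper: caliper lying on the bench, 215 mm long, a bystander; origin under its middle
- screwdriver: screwdriver lying on the bench, 208 mm long, a bystander; origin under its middle

How it is judged (in metres and radians):
On the way, in this order (a step that is already met when the one before it is completed fails the run):
1. the short leftover piece lies in the tray, let go (x of short_mid in the frame of tray between -0.07 and 0.07 m and y of short_mid in the frame of tray between -0.055 and 0.055 m and z of short_mid in the frame of tray between 0 and 0.035 m and linear speed of short_piece below 0.03 m/s and contact force between the fingers and short_piece below 0.1 N), for 0.3 s.
2. every blank lies in the magazine on the sunken platform, let go (x of blank1_mid in the frame of magazine between -0.008 and 0.008 m and y of blank1_mid in the frame of magazine between -0.045 and 0.006 m and z of blank1_mid in the frame of magazine between 0.03 and 0.27 m and angle between the y axis of each of blank1_mid, blank2_mid, blank3_mid, blank4_mid, blank5_mid and the y axis of magazine, either way round below 0.1 rad and linear speed of each of blank1, blank2, blank3, blank4, blank5 below 0.03 m/s and contact force between the fingers and blank1 below 0.1 N and x of blank2_mid in the frame of magazine between -0.008 and 0.008 m and y of blank2_mid in the frame of magazine between -0.045 and 0.006 m and z of blank2_mid in the frame of magazine between 0.03 and 0.27 m and contact force between the fingers and blank2 below 0.1 N and x of blank3_mid in the frame of magazine between -0.008 and 0.008 m and y of blank3_mid in the frame of magazine between -0.045 and 0.006 m and z of blank3_mid in the frame of magazine between 0.03 and 0.27 m and contact force between the fingers and blank3 below 0.1 N and x of blank4_mid in the frame of magazine between -0.008 and 0.008 m and y of blank4_mid in the frame of magazine between -0.045 and 0.006 m and z of blank4_mid in the frame of magazine between 0.03 and 0.27 m and contact force between the fingers and blank4 below 0.1 N and x of blank5_mid in the frame of magazine between -0.008 and 0.008 m and y of blank5_mid in the frame of magazine between -0.045 and 0.006 m and z of blank5_mid in the frame of magazine between 0.03 and 0.27 m and contact force between the fingers and blank5 below 0.1 N and value of joint platform above 0.035 m), for 0.3 s.
At the end, for the whole second after the job is handed in: the short piece rests in the tray; every blank present lies let go on the platform (sunk over 35 mm), along the magazine within 0.10 rad, centre within 8 mm of its x = 0 and at y = -8 to +4 mm; the stop stands at 46 to 55.5 mm; all at rest (x of short_mid in the frame of tray between -0.07 and 0.07 m and y of short_mid in the frame of tray between -0.055 and 0.055 m and z of short_mid in the frame of tray between 0 and 0.035 m and linear speed of each of short_piece, blank1, blank2, blank3, blank4, blank5 below 0.03 m/s and x of blank1_mid in the frame of magazine between -0.008 and 0.008 m and y of blank1_mid in the frame of magazine between -0.008 and 0.004 m and z of blank1_mid in the frame of magazine between 0.03 and 0.27 m and angle between the y axis of each of blank1_mid, blank2_mid, blank3_mid, blank4_mid, blank5_mid and the y axis of magazine, either way round below 0.1 rad and contact force between the fingers and blank1 below 0.1 N and x of blank2_mid in the frame of magazine between -0.008 and 0.008 m and y of blank2_mid in the frame of magazine between -0.008 and 0.004 m and z of blank2_mid in the frame of magazine between 0.03 and 0.27 m and contact force between the fingers and blank2 below 0.1 N and x of blank3_mid in the frame of magazine between -0.008 and 0.008 m and y of blank3_mid in the frame of magazine between -0.008 and 0.004 m and z of blank3_mid in the frame of magazine between 0.03 and 0.27 m and contact force between the fingers and blank3 below 0.1 N and x of blank4_mid in the frame of magazine between -0.008 and 0.008 m and y of blank4_mid in the frame of magazine between -0.008 and 0.004 m and z of blank4_mid in the frame of magazine between 0.03 and 0.27 m and contact force between the fingers and blank4 below 0.1 N and x of blank5_mid in the frame of magazine between -0.008 and 0.008 m and y of blank5_mid in the frame of magazine between -0.008 and 0.004 m and z of blank5_mid in the frame of magazine between 0.03 and 0.27 m and contact force between the fingers and blank5 below 0.1 N and value of joint platform above 0.035 m and value of joint stop between 0.046 and 0.0555 m); the robot touches nothing.
It fails at once if a bystander (caliper, screwdriver) is moved by more than 30 mm (distance of any of caliper, screwdriver from where it was at the start of the episode above 0.03 m).
Of blank1, blank2, blank3, blank4, blank5 only 3 to 5 are there at a start; the rules pass over those that are not, and their reading is None.
At some moment in a run one of blank1, blank2, blank3, blank4, blank5, tray may be knocked a few centimetres aside while the robot is not near it.
Once in a run the grip may slacken for a moment while it holds something.
It also fails if it takes over 210 s, if anything falls off the work surface, if the arm or the gripper's body presses on something with over 40 N, if the wrist force passes 120 N, or if a joint passes its speed limit or range.

## Working session

There is one attempt and no reset: what is moved stays moved. The work goes in short steps, Python scripts to look and compute and a tool call to move; the robot and the scene stay as the last step left them, time stands still between calls to the robot, and variables do not carry over. Pictures are saved under pics/ and viewed, and the job is handed in when it is done.

Besides the shell and the picture viewer there is one more tool, called after "Request:" in YAML: its name, and indented under it one key for each argument. carry_out: Moves the arm, as the interface text tells. Its arguments: {"type":"object","properties":{"series":{"type":"array","items":{"type":"array","items":{"type":"array","items":{"type":"number"}}}}},"required":["series"]}

```bash
ls -la; mkdir -p pics
python3 - <<'E'
from cell import read_state, get_image
import cv2
print(read_state())
for n in("side","top"):
    d=get_image(n); cv2.imwrite(f"pics/{n}0.png",d["img"]); print(n,d["mtx"],d["T"])
E
```

```text
total 12
drwxr-xr-x  3 agent agent 4096 Dec  7 04:22 .
drwxr-xr-x 23 root  root  4096 Dec  7 04:22 ..
drwxr-xr-x  2 agent agent 4096 Dec  7 04:22 pics
{'clock': 0.0, 'qpos': array([-0.06580506,  0.62933209,  0.03849206,  1.51840656, -0.02700072,
        0.99632599, -0.01999194]), 'qd': array([ 9.22323047e-04, -6.42284665e-04, -2.88319308e-06,  5.84601508e-04,
       -5.52626707e-04,  1.01496512e-03, -9.08387333e-04]), 'tau': array([-1.11932164e-03, -5.63405585e+01,  1.22606792e+00, -1.93450052e+01,
        1.09587883e-02,  1.05136272e-02, -8.84369996e-06]), 'eef_pos': array([6.49292503e+02, 4.10938792e-04, 2.03186852e+02]), 'tool_rot': array([-3.13964077e+00,  5.49280956e-05,  1.57076770e+00]), 'force': array([-0.86445464,  0.0614504 , -1.22603036]), 'torque': array([-0.04224482,  0.03576089,  0.00926713]), 'width': 85.52113486622312}
side [[464.13913589   0.         251.79666409]
 [  0.         464.13913589 187.15577216]
 [  0.           0.           1.        ]] [[ 9.99431641e-01  2.24465768e-02 -2.51504889e-02  5.84878670e+02]
 [ 3.22887254e-02 -4.23031841e-01  9.05539342e-01 -1.40328832e+03]
 [ 9.68680077e-03 -9.05836747e-01 -4.23516178e-01  7.86206554e+02]
 [ 0.00000000e+00  0.00000000e+00  0.00000000e+00  1.00000000e+00]]
top [[494.02899898   0.         253.59756313]
 [  0.         494.02899898 190.8533854 ]
 [  0.           0.           1.        ]] [[-2.64128335e-02 -9.96783965e-01  7.56577149e-02  4.28256211e+02]
 [-9.99522102e-01  2.75496033e-02  1.40209352e-02 -2.99329046e+01]
 [-1.60601834e-02 -7.52512256e-02 -9.97035267e-01  1.74790562e+03]
 [ 0.00000000e+00  0.00000000e+00  0.00000000e+00  1.00000000e+00]]
```

View pics/side0.png

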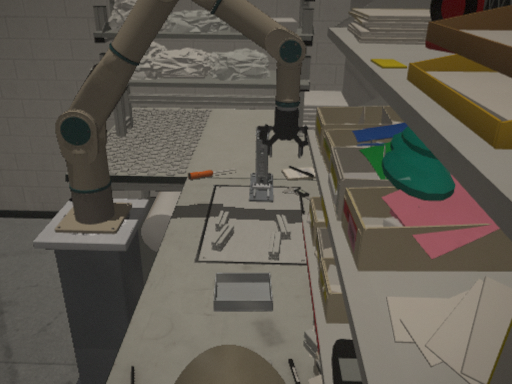

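View pics/top0.png

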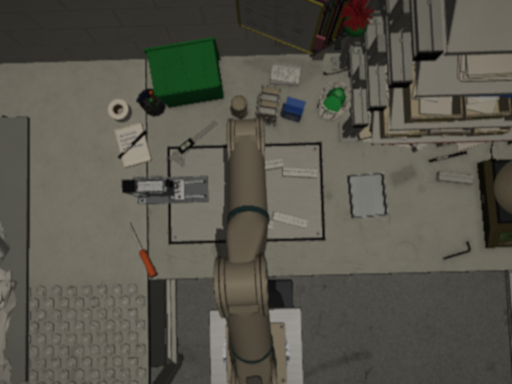

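```bash
cat > h.py <<'E'
import numpy as np, cv2
from cell import read_state, get_image
def cloud(d):
    z=d["z_map"]; K=d["mtx"]; v,u=np.mgrid[0:z.shape[0],0:z.shape[1]]
    P=np.stack([(u-K[0,2])/K[0,0]*z,(v-K[1,2])/K[1,1]*z,z],-1)
    W=P@d["T"][:3,:3].T+d["T"][:3,3]; W[z<=0]=np.nan
    return W
def proj(d,p):
    T=np.linalg.inv(d["T"]); c=T[:3,:3]@np.asarray(p)+T[:3,3]; q=d["mtx"]@c; return q[:2]/q[2]
def crop(d,u0,v0,u1,v1,f,name,grid=10):
    im=cv2.resize(d["img"][v0:v1,u0:u1],None,fx=f,fy=f,interpolation=cv2.INTER_CUBIC)
    im=np.clip(im.astype(float)*1.5,0,255).astype(np.uint8)
    for u in range((u0//grid+1)*grid,u1,grid):
        cv2.line(im,((u-u0)*f,0),((u-u0)*f,5),(0,255,255)); 
        if u%(2*grid)==0: cv2.putText(im,str(u),((u-u0)*f,15),0,.35,(0,255,255))
    for v in range((v0//grid+1)*grid,v1,grid):
        cv2.line(im,(0,(v-v0)*f),(5,(v-v0)*f),(0,255,255)); cv2.putText(im,str(v),(6,(v-v0)*f+4),0,.35,(0,255,255))
    cv2.imwrite("pics/"+name,im)
E
python3 - <<'E'
from h import *
d=get_image("side"); crop(d,180,110,330,320,3,"s1.png")
d=get_image("top"); crop(d,110,130,400,260,2,"t1.png"); crop(d,115,110,215,290,4,"t2.png") if 0 else crop(d,110,120,220,220,6,"t2.png")
E
```

```text
(no output)
```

View pics/s1.png

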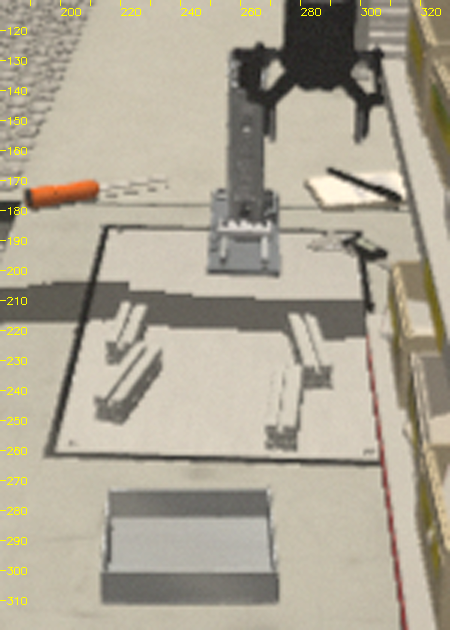

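View pics/t1.png

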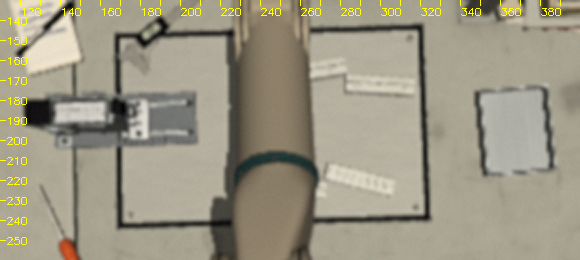

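View pics/t2.png

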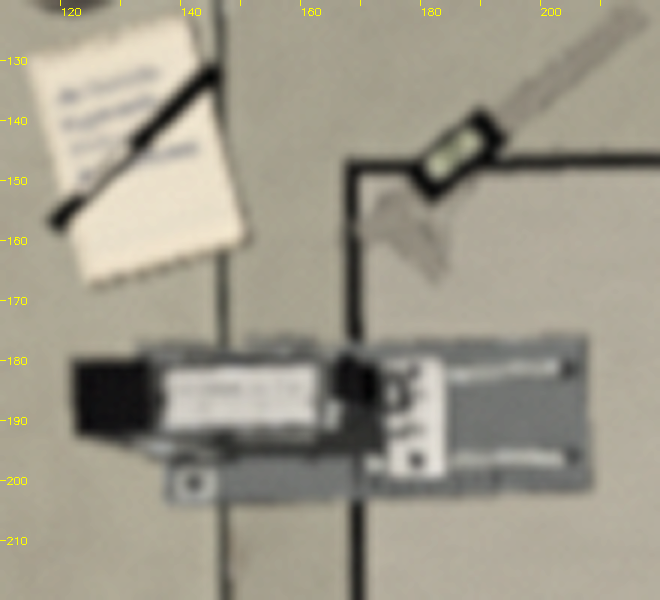

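Run:
```python
from h import *
np.set_printoptions(precision=1,suppress=True,linewidth=180)
d=get_image("top"); W=cloud(d)
s=get_image("side"); S=cloud(s)
# blanks in both clouds: z 15..45 in mat region
for n,C in(("top",W),("side",S)):
    m=(C[...,2]>14)&(C[...,2]<45)&(C[...,1]<230)&(C[...,1]>-250)&(C[...,0]>380)&(C[...,0]<760)
    nn,lab,st,ce=cv2.connectedComponentsWithStats(m.astype(np.uint8))
    for i in range(1,nn):
        if st[i,4]<20: continue
        P=C[lab==i]; t=P[P[:,2]>np.percentile(P[:,2],60)-5][:,:2].astype(np.float32)
        (c,wh,a)=cv2.minAreaRect(t); print(n,st[i],P.mean(0),P[:,2].max(),"rect",c,wh,a)
# magazine points
for n,C in(("top",W),("side",S)):
  for lo,hi in((3,16),(170,182),(195,222),(222,232),(245,262)):
    m=(C[...,2]>lo)&(C[...,2]<hi)&(C[...,1]>150)&(C[...,1]<520)&(C[...,0]>350)&(C[...,0]<530)
    P=C[m]
    if len(P)>10: print(n,lo,len(P),P.min(0),P.max(0),cv2.minAreaRect(P[:,:2].astype(np.float32)))
for v in range(176,206,2):
    print(v,' '.join("%4.0f"%W[v,u,2] for u in range(120,212,4)))
```

```text
top [265 158  52  20 461] [ 632.4 -136.5   28.3] 40.97358494665514 rect (631.4644775390625, -135.914306640625) (185.2313232421875, 54.359188079833984) 71.2637710571289
top [189 179  17   8  46] [596.6 195.4  17. ] 22.219300683691927 rect (594.6378784179688, 193.24984741210938) (22.53116226196289, 58.54234313964844) 4.985855579376221
top [187 194  20   6  42] [547.6 198.2  18.7] 27.28948093066265 rect (546.9470825195312, 194.95034790039062) (67.77045440673828, 14.11205768585205) 88.66055297851562
top [268 211  40  18 342] [ 455.5 -119.3   28.4] 42.3676287962312 rect (457.19976806640625, -118.51260375976562) (58.43254470825195, 132.6603240966797) 0.2191716432571411
side [211 207  23  41 440] [453.  -91.6  25.3] 33.03672264089107 rect (457.6365051269531, -72.03469848632812) (247.553955078125, 60.85588455200195) 89.94721984863281
side [268 214  23  44 438] [ 635.1 -128.6   25.5] 32.86631475618958 rect (642.39404296875, -117.25959777832031) (245.39749145507812, 59.070987701416016) 81.5447769165039
top 3 1552 [350.  150.3   3. ] [529.9 520.   15.9] ((439.9476013183594, 335.13787841796875),
[... 1290 characters left out ...]
   -5  123  131  133  104  103   91  124   90   88   76   58   21   36   14    7   10   10   12   10    7
196    3   -6   -7    0    0   70   45   -4   13    5    7    6   15   19   21   23   18   13   13   16   16   12   10
198    0    2   -0   -5    2   16   22   15   11    7   13   12    9    7   18   26   17   16    7   10    6    7   -0
200   -5   -2    5   -7   -6   13   19    9   12   12   16   15   11   11    7   11   13   11   10   14   18    9    0
202    2    2   -5   -2   -3    6   15   16   13   15    5    9    1    8   11   10    5   -1   -2   -6   -3   -6   -7
204   -7    8   -1    6    4    2    2    4    3    1    2   -2   -4    3   -1    4   -1    5   -2   -3    3   -0    1
```

Run:
```python
from h import *
d=get_image("top"); crop(d,118,172,216,210,8,"t3.png",5)
s=get_image("side"); crop(s,222,120,290,210,6,"s3.png",5)
```

```text
(no output)
```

View pics/t3.png

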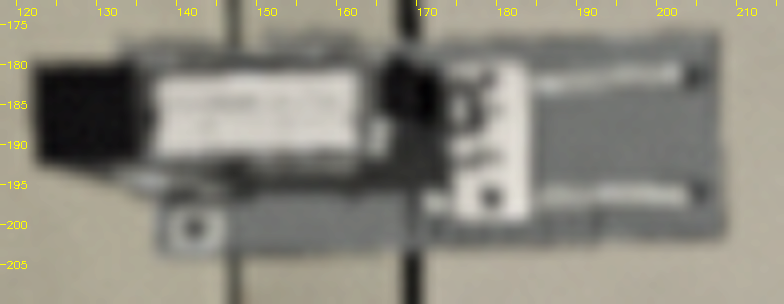

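View pics/s3.png

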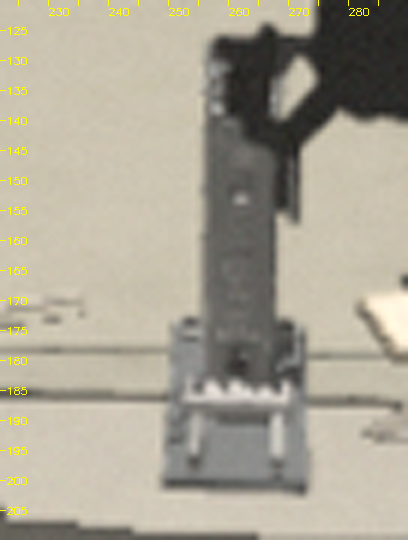

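```bash
cat >> h.py <<'E'
def ray(d,uv,z):
    K=d["mtx"]; T=d["T"]; c=np.array([(uv[0]-K[0,2])/K[0,0],(uv[1]-K[1,2])/K[1,1],1.]); r=T[:3,:3]@c
    return T[:3,3]+r*(z-T[2,3])/r[2]
E
python3 - <<'E'
from h import *
np.set_printoptions(precision=1,suppress=True,linewidth=180)
d=get_image("top")
f=lambda x,y,z:ray(d,(118+x/8-.44,172+y/8-.44),z)
print("base"); 
for q in((718,33),(724,240),(155,257)): print(f(*q,10))
print("col")
for q in((38,68),(135,66),(138,160),(38,160)): print(f(*q,220))
print("short")
for q in((155,72),(355,70),(357,155),(155,155)): print(f(*q,193))
print("block")
for q in((382,58),(435,58),(435,120),(382,120)): print(f(*q,256))
s=get_image("side")
g=lambda x,y,z:ray(s,(222+x/6-.42,120+y/6-.42),z)
print("side base",g(162,487,10),g(306,492,10), "col/platform left edge face", g(172,320,10))
E
```

```text
base
[618.5 157.   10. ]
[526.7 156.1  10. ]
[526.1 408.   10. ]
col
[589.3 400.2 220. ]
[589.  362.3 220. ]
[552.2 361.4 220. ]
[553.3 400.5 220. ]
short
[589.2 361.2 193. ]
[587.8 281.7 193. ]
[554.  281.3 193. ]
[556.2 361.5 193. ]
block
[585.6 258.7 256. ]
[585.1 238.5 256. ]
[561.4 238.8 256. ]
[562. 259. 256.]
side base [530.7 136.6  10. ] [619.8 134.3  10. ] col/platform left edge face [527.7 398.   10. ]
```

Request:
carry_out:
  series:
    - [[18, -7.5, -9.6, 0, 0, 0, 6], [18, -7.5, -9.6, 0, 0, 0, 6], [18, -7.5, -9.6, 0, 0, 0, 6], [18, -7.5, -9.6, 0, 0, 0, 6], [18, -7.5, -9.6, 0, 0, 0, 6]]

```text
clock: 0.92
eef_pos: [577.2, 174.0, 297.2]
tool_rot: [3.141, -0.0, 1.57]
force: [1.1, 1.1, -0.3]
width: 60.0
```

Run:
```python
from h import *
print(read_state()["eef_pos"])
d=get_image("top"); crop(d,220,130,400,240,4,"t4.png")
```

```text
[577.19687704 174.015005   297.15665991]
```

View pics/t4.png

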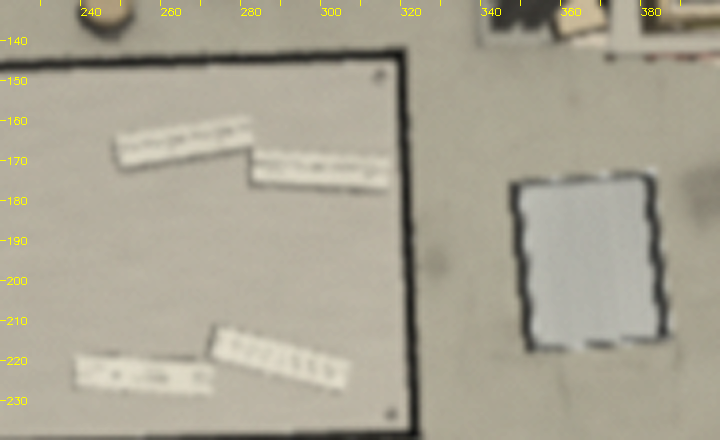

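Request:
carry_out:
  series:
    - [[6.7, -0.2, 0, 0, 0, 0, 6], [6.7, -0.2, 0, 0, 0, 0, 6], [6.7, -0.2, 3.5, 0, 0, 0, 6], [6.7, -0.2, 3.5, 0, 0, 0, 6], [6.7, -0.2, 3.5, 0, 0, 0, 6]]

```text
clock: 1.38
eef_pos: [575.0, 238.4, 259.7]
tool_rot: [-3.138, 0.003, 1.571]
force: [-0.5, -0.9, 0.4]
width: 60.1
```

Request:
carry_out:
  series:
    - [[0, 0, 0, 0, 0, 0, 6], [0, 0, 0, 0, 0, 0, 6], [0, 0, 0, 0, 0, 0, 6]]

```text
clock: 1.63
eef_pos: [577.3, 238.7, 262.6]
tool_rot: [3.139, -0.001, 1.569]
force: [0.1, 0.5, 0.7]
width: 60.1
```

Run:
```python
from h import *
s=get_image("side"); crop(s,222,90,310,210,6,"s5.png",5)
```

```text
(no output)
```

View pics/s5.png

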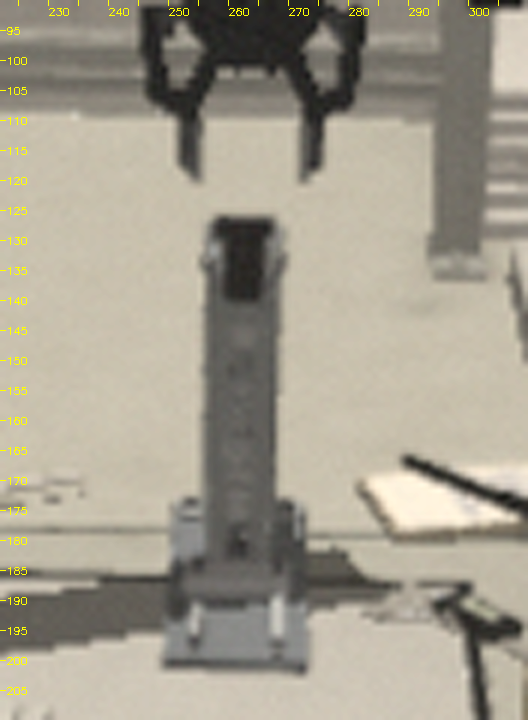

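Request:
carry_out:
  series:
    - [[0.8, -0.4, 0, 0, 0, 0, 6], [0.8, -0.4, 1.5, 0, 0, 0, 6], [0.8, -0.4, 3.4, 0, 0, 0, 6], [0.8, -0.4, 3.4, 0, 0, 0, 6], [0.8, -0.4, 3.4, 0, 0, 0, 6]]

```text
clock: 2.1
eef_pos: [571.4, 247.8, 226.8]
tool_rot: [-3.14, 0.0, 1.571]
force: [-0.2, 0.6, -0.6]
width: 60.0
```

Run:
```python
from h import *
s=get_image("side"); crop(s,222,90,310,210,6,"s6.png",5)
```

```text
(no output)
```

View pics/s6.png

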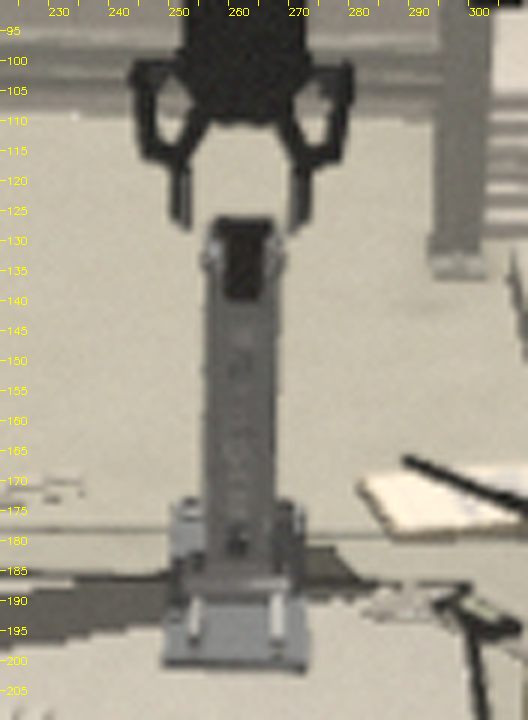

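Request:
carry_out:
  series:
    - [[-0.2, 0, 0.4, 0, 0, 0, 6], [-0.2, 0, 0.4, 0, 0, 0, 2], [-0.2, 0, 0.4, 0, 0, 0, 1], [-0.2, 0, 0.4, 0, 0, 0, 1], [-0.2, 0, 0.4, 0, 0, 0, 1]]

```text
clock: 2.57
eef_pos: [574.3, 245.6, 224.3]
tool_rot: [3.137, -0.001, 1.57]
force: [3.4, -0.9, 1.4]
width: 21.1
```

Request:
carry_out:
  series:
    - [[0, 0, 0, 0, 0, 0, 1], [0, 0, 0, 0, 0, 0, 1], [0, 0, 0, 0, 0, 0, 1]]

```text
clock: 2.82
eef_pos: [574.2, 245.6, 224.3]
tool_rot: [3.137, -0.001, 1.57]
force: [5.9, -0.5, 3.4]
width: 21.1
```

Request:
carry_out:
  series:
    - [[-1.5, 0.1, 0, 0, 0, 0, 1], [-3, 0.1, 0, 0, 0, 0, 1], [-4.5, 0.1, 0, 0, 0, 0, 1], [-6.2, 0.1, 0, 0, 0, 0, 1], [-6.2, 0.1, 0, 0, 0, 0, 1]]

```text
clock: 3.23
eef_pos: [574.8, 179.8, 224.3]
tool_rot: [3.139, 0.002, 1.567]
force: [4.0, -1.6, 5.0]
width: 21.2
```

Run:
```python
from h import *
s=get_image("side"); crop(s,222,90,310,210,6,"s7.png",5)
```

```text
(no output)
```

View pics/s7.png

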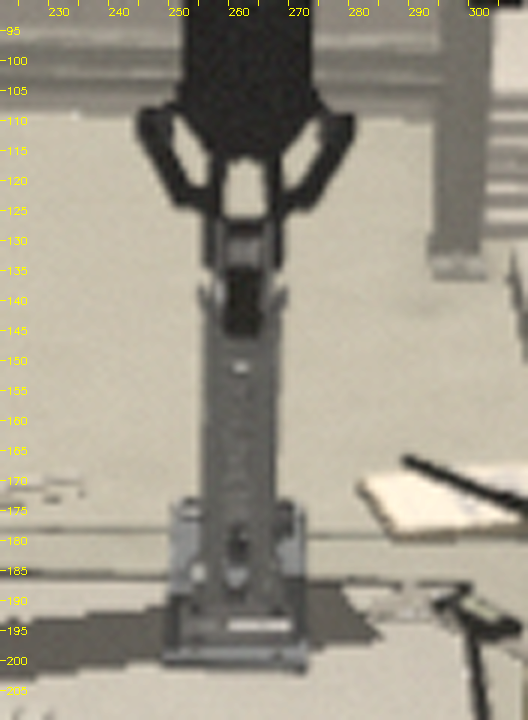

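Run:
```python
from h import *
s=get_image("side"); d=get_image("top")
for n,p in(("block top",(574,182,256)),("tip",(574,180,224)),("block bottom?",(574,182,210)),("col top",(573,362,220))): print(n,proj(s,p),proj(d,p))
crop(d,110,160,230,220,6,"t7.png",5)
```

```text
block top [261.63045853 133.87789012] [190.5160578  181.91413291]
tip [261.45743816 142.53292659] [192.63711188 182.85806001]
block bottom? [261.39329618 146.0087086 ] [192.62167799 183.28428419]
col top [261.80383282 128.04790398] [134.55802573 184.91667752]
```

View pics/t7.png

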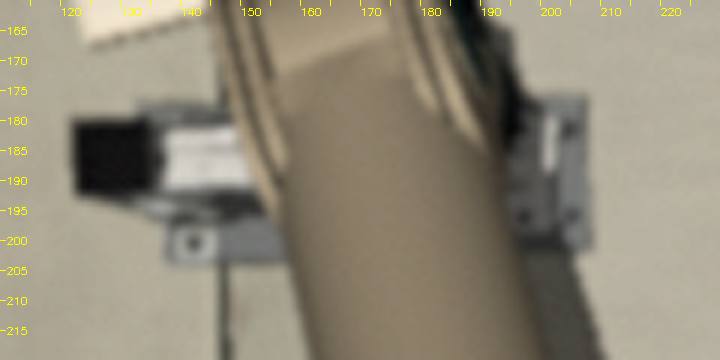

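Run:
```python
from h import *
s=get_image("side"); crop(s,240,100,285,160,12,"s8.png",5)
```

```text
(no output)
```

View pics/s8.png

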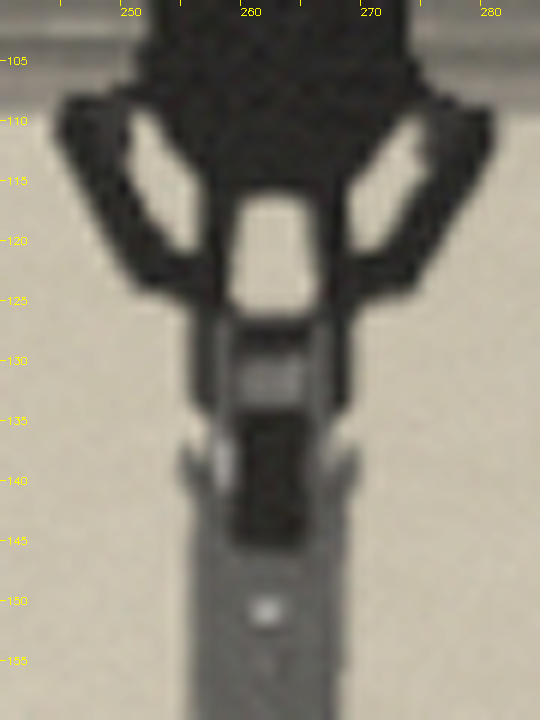

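Request:
carry_out:
  series:
    - [[0, 0, 0, 0, 0, 0, 6], [0, 0, 0, 0, 0, 0, 6], [0, 0, -2.5, 0, 0, 0, 6], [0, 0, -5, 0, 0, 0, 6], [0, 0, -5, 0, 0, 0, 6]]

```text
clock: 3.85
eef_pos: [574.0, 185.4, 276.8]
tool_rot: [3.138, -0.003, 1.572]
force: [0.7, -0.7, 0.5]
width: 60.2
```

Request:
carry_out:
  series:
    - [[3, 0, 0, 0, 0, 0, 6], [6, 0, 0, 0, 0, 0, 6], [9, 0, 0, 0, 0, 0, 6], [11.7, 0, 0, 0, 0, 0, 6], [11.7, 0, 0, 0, 0, 0, 6]]

```text
clock: 4.27
eef_pos: [569.0, 309.5, 271.4]
tool_rot: [-3.136, -0.005, 1.581]
force: [-0.7, 1.5, -0.7]
width: 60.1
```

Run:
```python
from h import *
print(read_state()["eef_pos"],read_state()["tool_rot"])
s=get_image("side"); crop(s,235,90,295,190,6,"s9.png",5)
d=get_image("top"); crop(d,110,160,230,220,6,"t9.png",5)
```

```text
[568.99505603 309.47521675 271.44083845] [-3.13638718 -0.00485749  1.58068258]
```

View pics/s9.png

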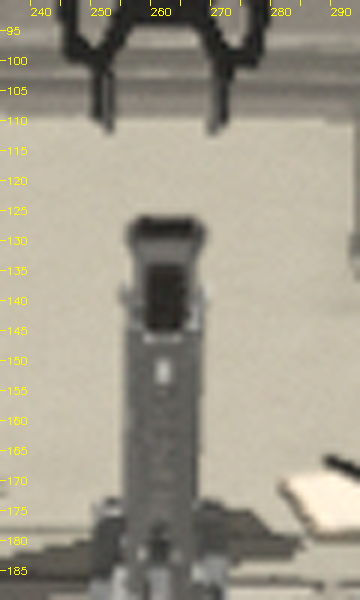

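View pics/t9.png

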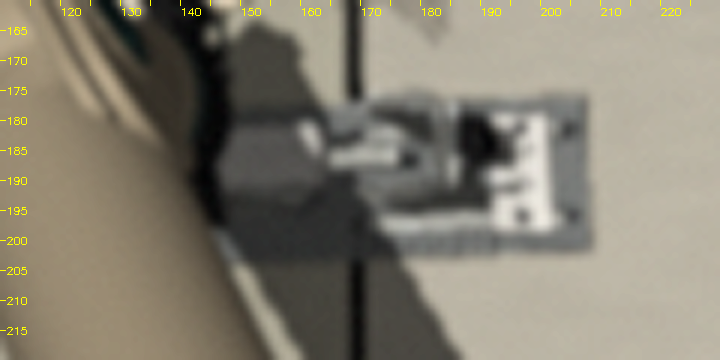

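Request:
carry_out:
  series:
    - [[0, 0, 0, 0, 0, 0, 6], [0, 0, 0, 0, 0, 0, 6]]

```text
clock: 4.53
eef_pos: [572.9, 299.0, 272.7]
tool_rot: [-3.14, 0.001, 1.569]
force: [-0.3, 0.3, 0.7]
width: 60.0
```

Request:
carry_out:
  series:
    - [[0, 0, 0, 0, 0, 0, 6]]

```text
clock: 4.62
eef_pos: [573.2, 299.1, 273.1]
tool_rot: [-3.141, 0.001, 1.569]
force: [0.7, 0.0, -0.5]
width: 60.4
```

Request:
carry_out:
  series:
    - [[0, -0.05, 3, 0, 0, 0, 6], [0, -0.05, 6, 0, 0, 0, 6], [0, -0.05, 9, 0, 0, 0, 6], [0, -0.05, 10.2, 0, 0, 0, 6], [0, -0.05, 10.2, 0, 0, 0, 6]]

```text
clock: 5.03
eef_pos: [570.7, 298.6, 168.1]
tool_rot: [-3.136, 0.003, 1.57]
force: [0.2, 0.2, 0.5]
width: 60.0
```

Request:
carry_out:
  series:
    - [[0, 0, 0, 0, 0, 0, 6], [0, 0, 0, 0, 0, 0, 2.5], [0, 0, 0, 0, 0, 0, 2.5], [0, 0, 0, 0, 0, 0, 2.5], [0, 0, 0, 0, 0, 0, 2.5]]

```text
clock: 5.45
eef_pos: [573.2, 300.9, 172.4]
tool_rot: [3.14, -0.001, 1.571]
force: [-1.3, -0.3, 0.2]
width: 25.2
```

Run:
```python
from h import *
s=get_image("side"); crop(s,235,90,295,190,6,"s10.png",5)
```

```text
(no output)
```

View pics/s10.png

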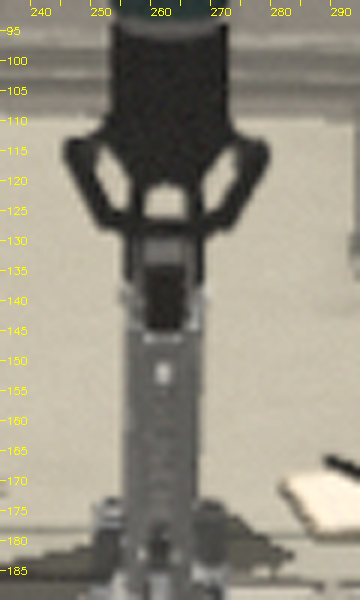

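Request:
carry_out:
  series:
    - [[0, 0, 0, 0, 0, 0, 1], [0, 0, 0, 0, 0, 0, 1], [0, 0, 0, 0, 0, 0, 1], [0, 0, 0, 0, 0, 0, 1]]

```text
clock: 5.83
eef_pos: [572.6, 300.6, 171.1]
tool_rot: [-3.142, -0.0, 1.571]
force: [0.3, 1.0, 0.2]
width: 9.9
```

Request:
carry_out:
  series:
    - [[0, 0, -3, 0, 0, 0, 1], [0, 0, -6, 0, 0, 0, 1], [0, 0, -10, 0, 0, 0, 1], [0, 0, -10, 0, 0, 0, 1], [0, 0, -10, 0, 0, 0, 1]]

```text
clock: 6.25
eef_pos: [574.2, 301.3, 274.0]
tool_rot: [3.136, -0.003, 1.571]
force: [-0.8, -0.6, -0.4]
width: 10.1
```

Run:
```python
from h import *
s=get_image("side"); crop(s,235,80,295,190,6,"s11.png",5)
d=get_image("top"); crop(d,110,160,230,220,6,"t11.png",5)
```

```text
(no output)
```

View pics/s11.png

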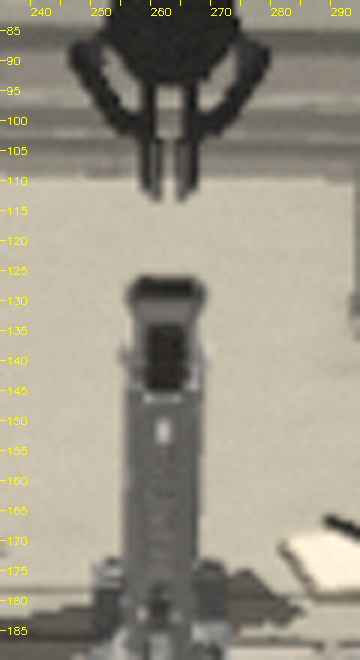

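View pics/t11.png

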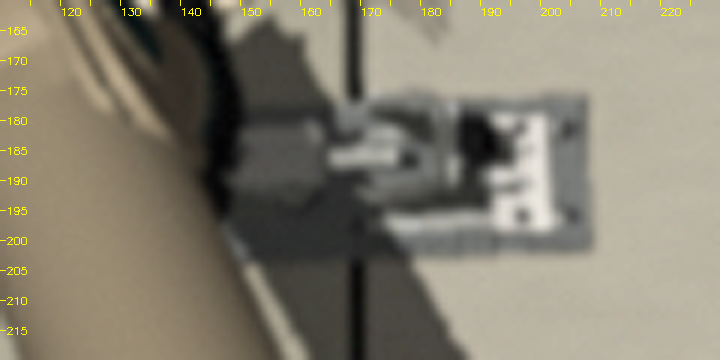

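Run:
```python
from h import *
np.set_printoptions(precision=0,suppress=True,linewidth=180)
s=get_image("side"); d=get_image("top"); W=cloud(d)
print(read_state()["eef_pos"],proj(s,(573,301,273)),proj(s,(573,301,283)))
for v in range(178,200,1): print(v,W[v,146:196:2,2])
print(np.nanmedian(W[183:190,152:160,2]))
```

```text
[572. 300. 269.] [262. 120.] [262. 117.]
178 [471. 460. 432.  10.   3.  10.   5.  11.  16.  14.   8.   5.   2. 212. 210. 209. 203. 197. 223. 211. 202.   8.   8.  14.   8.]
179 [475. 455. 435.   6.   3.  13.   8.   8.   9.   3.  11.  14.   8.  15. 180. 171. 181. 169. 216. 210. 256. 260. 256.  22.  18.]
180 [474. 452. 433.  10.   9.   8.  10.   9.   9.  11.   2.   7.  11.  17.   4. 141. 143. 144. 217. 211. 254. 260. 256. 226.  24.]
181 [472. 454. 432. 193. 192. 195. 195. 193. 194.   9.  13.  15.  19.  19.  19.  88. 110. 105. 217. 216. 259. 253. 255. 226.  32.]
182 [469. 449. 193. 192. 192. 193. 190. 194. 192.   1.   9.  23.  14.  14.  14.  14.  62.  73. 218. 226. 260. 253. 261. 225.  19.]
183 [465. 448. 193. 189. 197. 194. 196. 195. 189.   8.   6.  17.  19.   7.   3.  13.   5.  29. 216. 222. 259. 251. 254. 229.  29.]
184 [454. 440. 315. 194. 187. 186. 186. 190. 184. 165. 159. 165. 162. 165. 162.   9.  14.  15. 216. 219. 258. 261. 251. 228.  56.]
185 [451. 433. 320. 187. 185. 188. 179. 187. 186. 157. 170. 156. 160. 162. 168.  19.  16.   5. 217. 234. 252. 249. 256. 228.  53.]
186 [451. 3
[... 1141 characters left out ...]
  52.  45.  44.  32.  25.]
195 [369.  54.  51.  44.  42.  42.  37.  19.   6.   6.   6.  12.  15.   9.   9.  15.  54.  14.   9.  10.  14.  19.  20.  25.  26.]
196 [693.  11.   9.   5.  10.  10.   8.   2.  16.  11.  12.  19.  21.  14.  18.  22.  24.   9.  18.  14.  22.  17.  20.  22.  27.]
197 [702.  11.   1.   8.  13.  11.   4.  11.  15.   4.   9.   9.  24.  16.  12.  17.  17.  18.  10.  16.  23.  15.  25.  29.  22.]
198 [703.  12.   7.  12.  13.   4.  11.   0.   2.   9.   6.  13.  20.   7.  12.  11.  16.  17.   8.  10.  13.   7.  12.  30.  20.]
199 [707.  16.  13.   8.  12.   4.   1.  11.   9.   9.   4.  11.   6.  10.   9.  14.   9.   3.  13.  12.   5.  10.  12.  11.  10.]
191.64448972596927
```

Run:
```python
from h import *
np.set_printoptions(precision=0,suppress=True,linewidth=200)
s=get_image("side"); S=cloud(s)
print(proj(s,(650,0,204)),proj(s,(650,0,217)), proj(s,(574,182,256)))
for v in range(96,150,1): print(v,' '.join("(%.0f,%.0f,%.0f)"%tuple(S[v,u]) for u in (258,259,260,262,266,267)))
```

```text
[284. 167.] [284. 164.] [262. 134.]
96 (557,285,367) (561,280,369) (565,284,368) (566,1011,187) (587,286,368) (590,281,369)
97 (557,279,365) (561,285,364) (565,287,363) (567,979,190) (587,275,367) (590,282,365)
98 (557,280,361) (561,282,360) (565,288,359) (567,975,186) (587,283,361) (590,276,363)
99 (557,293,354) (561,283,357) (565,283,357) (567,977,180) (587,281,358) (591,287,356)
100 (557,288,352) (561,288,351) (565,289,351) (567,978,175) (587,288,352) (591,282,354)
101 (557,286,348) (561,289,347) (565,284,349) (567,988,167) (587,292,347) (591,279,351)
102 (558,285,345) (561,288,344) (565,286,345) (567,986,162) (587,291,344) (591,292,343)
103 (558,288,340) (561,289,340) (565,289,340) (567,958,164) (587,288,341) (591,282,342)
104 (558,288,337) (561,285,337) (565,301,333) (567,976,154) (587,285,338) (591,293,336)
105 (558,298,330) (561,295,331) (565,292,332) (568,980,147) (587,288,333) (591,289,333)
106 (558,297,326) (561,302,325) (565,287,329) (564,1502,1) (587,288,329) (596,1523,-4)
107 (558,292,324) (561,294,324) (565,285,326) (564,1495,-4) (588,300,322) (596,1500,-4)
108 (558,292
[... 2978 characters left out ...]
 (561,208,216) (565,177,227) (569,178,227) (576,179,226) (590,207,217) (594,217,213)
143 (561,207,212) (565,182,221) (569,179,223) (576,176,224) (590,199,216) (594,205,214)
144 (561,198,212) (565,179,218) (569,178,219) (576,181,218) (591,201,211) (594,203,210)
145 (561,202,206) (565,176,216) (569,179,215) (576,177,216) (591,213,203) (594,196,209)
146 (561,201,203) (565,179,211) (569,180,211) (576,177,212) (591,203,203) (594,198,205)
147 (562,197,200) (565,182,206) (569,178,208) (576,177,208) (591,203,199) (594,201,200)
148 (562,203,194) (565,202,195) (569,199,196) (576,195,198) (591,199,196) (595,201,196)
149 (562,208,189) (565,198,192) (569,204,190) (576,201,191) (591,207,190) (595,199,193)
```

Request:
carry_out:
  series:
    - [[0, 0, 0, 0, 0, 0, 6], [0, 0, 3, 0, 0, 0, 6], [0, 0, 6, 0, 0, 0, 6], [0, 0, 9, 0, 0, 0, 6], [0, 0, 10.5, 0, 0, 0, 6]]

```text
clock: 6.92
eef_pos: [570.2, 299.3, 161.8]
tool_rot: [-3.136, 0.003, 1.571]
force: [-0.1, -0.6, -0.3]
width: 60.0
```

Request:
carry_out:
  series:
    - [[0, 0, 1.2, 0, 0, 0, 6], [0, 0, 2.3, 0, 0, 0, 6], [0, 0, 2.3, 0, 0, 0, 6], [0, 0, 2.3, 0, 0, 0, 6]]

```text
clock: 7.25
eef_pos: [572.8, 300.7, 143.2]
tool_rot: [3.142, -0.0, 1.571]
force: [0.5, 0.7, -0.3]
width: 59.9
```

Request:
carry_out:
  series:
    - [[0, 0, 0, 0, 0, 0, 2], [0, 0, 0, 0, 0, 0, 2], [0, 0, 0, 0, 0, 0, 2], [0, 0, 0, 0, 0, 0, 2], [0, 0, 0, 0, 0, 0, 2]]

```text
clock: 7.67
eef_pos: [573.1, 300.8, 143.8]
tool_rot: [3.14, -0.001, 1.571]
force: [0.9, 1.0, 0.3]
width: 28.8
```

Request:
carry_out:
  series:
    - [[0, 0, -2, 0, 0, 0, 2], [0, 0, -4, 0, 0, 0, 2], [0, 0, -7, 0, 0, 0, 2], [0, 0, -10, 0, 0, 0, 2], [0, 0, -12, 0, 0, 0, 2]]

```text
clock: 8.08
eef_pos: [573.3, 300.9, 266.1]
tool_rot: [3.139, -0.001, 1.571]
force: [1.0, 0.1, -0.1]
width: 28.7
```

Run:
```python
from h import *
print(read_state()["width"])
s=get_image("side"); crop(s,235,80,295,190,6,"s12.png",5)
d=get_image("top"); crop(d,220,130,400,240,4,"t12.png")
```

```text
28.695026840665413
```

View pics/s12.png

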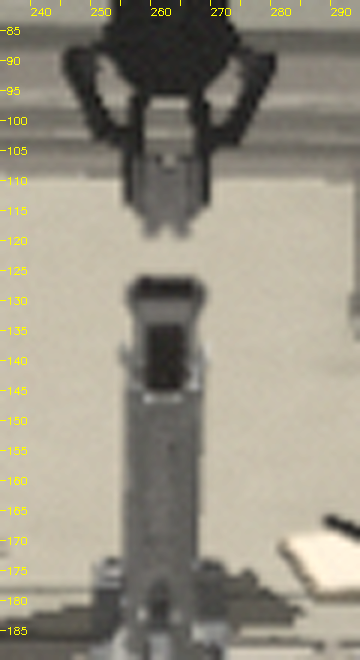

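View pics/t12.png

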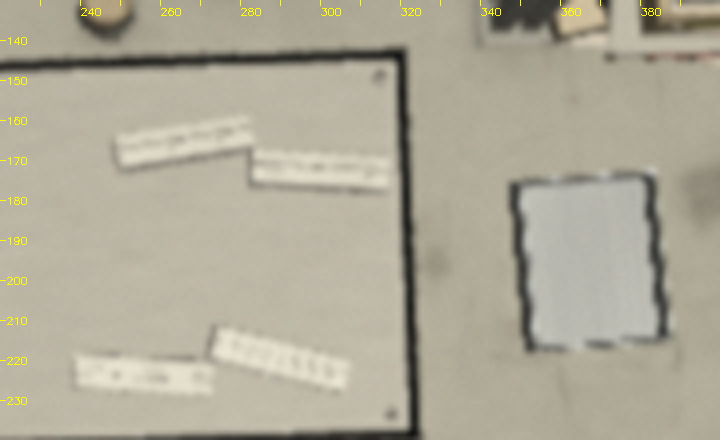

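```bash
cat >> h.py <<'E'
def tray(d,pts=None):
    C=np.array([ray(d,(220+x/4-.375,130+y/4-.375),35) for x,y in pts]); return C
def blanks(d):
    g=d["img"].astype(float).mean(2); bg=cv2.medianBlur(d["img"].mean(2).astype(np.uint8),41).astype(float)
    W=cloud(d)
    m=(g>bg+14)&(W[...,1]<230)&(W[...,1]>-200)&(W[...,0]>400)&(W[...,0]<720)
    k=cv2.resize(((g-bg)).astype(np.float32),None,fx=4,fy=4,interpolation=cv2.INTER_CUBIC)
    R=cv2.resize(m.astype(np.uint8),None,fx=4,fy=4,interpolation=cv2.INTER_NEAREST)
    R=cv2.dilate(R,np.ones((5,5)))
    mm=((k>14)&(R>0)).astype(np.uint8)
    mm=cv2.morphologyEx(mm,cv2.MORPH_CLOSE,np.ones((5,5)))
    n,lab,st,ce=cv2.connectedComponentsWithStats(mm)
    out=[]
    for i in range(1,n):
        if st[i,4]<1500: continue
        v,u=np.nonzero(lab==i); uv=np.stack([(u+.5)/4-.5,(v+.5)/4-.5],1)
        P=np.array([ray(d,q,30)[:2] for q in uv[::3]]).astype(np.float32)
        (c,wh,a)=cv2.minAreaRect(P); b=cv2.boxPoints((c,wh,a))
        e=[b[1]-b[0],b[2]-b[1]]; l=max(e,key=np.linalg.norm); yaw=np.arctan2(-l[0],l[1]); yaw=(yaw+np.pi/2)%np.pi-np.pi/2
        out.append((P.mean(0),c,wh,yaw,(uv.mean(0))))
    return out
E
python3 - <<'E'
from h import *
np.set_printoptions(precision=1,suppress=True,linewidth=180)
d=get_image("top")
C=tray(d,((513,183),(653,172),(667,337),(530,350))); print(C,C.mean(0))
for b in blanks(d): print(b)
E
```

```text
[[ 603.1 -334.8   35. ]
 [ 609.3 -456.3   35. ]
 [ 465.9 -461.8   35. ]
 [ 457.9 -343.5   35. ]] [ 534.1 -399.1   35. ]
(array([648.6, -47.9], dtype=float32), (650.0162963867188, -51.85812759399414), (23.87377166748047, 115.30186462402344), np.float32(0.13125324), array([264.9, 164.9]))
(array([ 621.6, -156.4], dtype=float32), (622.400634765625, -156.45675659179688), (89.27984619140625, 24.158079147338867), np.float32(-0.08232105), array([296.2, 171.7]))
(array([563.8, 194.5], dtype=float32), (572.5223999023438, 203.14797973632812), (53.36300277709961, 64.02677917480469), np.float32(1.5523485), array([196.2, 191. ]))
(array([ 456.6, -127.9], dtype=float32), (455.963623046875, -129.59132385253906), (115.77597045898438, 25.783016204833984), np.float32(-0.28544867), array([289.5, 219.2]))
(array([445.3,  -6.8], dtype=float32), (445.4150390625, -9.96926498413086), (117.40586853027344, 26.124277114868164), np.float32(-0.0919683), array([254.7, 223.4]))
```

Request:
carry_out:
  series:
    - [[-2, 0, 0, 0, 0, 0, 2], [-5.5, -0.2, 0, 0, 0, 0, 2], [-9.5, -0.5, 0, 0, 0, 0, 2], [-13.5, -0.7, 0, 0, 0, 0, 2], [-17.5, -1, 0, 0, 0, 0, 2]]

```text
clock: 8.65
eef_pos: [561.0, 123.6, 261.2]
tool_rot: [-3.138, 0.001, 1.572]
force: [1.3, -0.9, -1.0]
width: 28.6
```

Request:
carry_out:
  series:
    - [[-4, -0.2, 0, 0, 0, 0, 2], [-8, -0.4, 0, 0, 0, 0, 2], [-12, -0.6, 0, 0, 0, 0, 2], [-16, -0.8, 0, 0, 0, 0, 2], [-20, -1, 0, 0, 0, 0, 2]]

```text
clock: 9.07
eef_pos: [550.8, -76.1, 261.5]
tool_rot: [-3.138, -0.0, 1.571]
force: [0.4, -0.4, -1.1]
width: 28.7
```

Request:
carry_out:
  series:
    - [[-4, -0.2, 0, 0, 0, 0, 2], [-8, -0.4, 0, 0, 0, 0, 2], [-12, -0.6, 0, 0, 0, 0, 2], [-16, -0.8, 0, 0, 0, 0, 2], [-20, -1, 0, 0, 0, 0, 2]]

```text
clock: 9.48
eef_pos: [541.0, -275.7, 261.3]
tool_rot: [-3.138, -0.002, 1.571]
force: [0.7, 1.5, -1.5]
width: 28.8
```

Request:
carry_out:
  series:
    - [[-4, -0.2, 0, 0, 0, 0, 2], [-8, -0.5, 2, 0, 0, 0, 2], [-11, -0.6, 4, 0, 0, 0, 2], [-14.5, -0.9, 6, 0, 0, 0, 2], [-14.5, -0.9, 6, 0, 0, 0, 2]]

```text
clock: 9.9
eef_pos: [526.0, -426.8, 195.9]
tool_rot: [-3.13, 0.0, 1.561]
force: [-1.3, -0.4, -1.1]
width: 28.5
```

Settle, then check against the tray before lowering.

Request:
carry_out:
  series:
    - [[0, 0, 0, 0, 0, 0, 2], [0, 0, 3, 0, 0, 0, 2], [0, 0, 6, 0, 0, 0, 2], [0, 0, 8, 0, 0, 0, 2], [0, 0, 8, 0, 0, 0, 2]]

```text
clock: 10.32
eef_pos: [531.2, -414.8, 117.9]
tool_rot: [-3.134, -0.007, 1.573]
force: [-0.3, 1.0, -0.9]
width: 29.2
```

Run:
```python
from h import *
print(read_state()["eef_pos"])
s=get_image("side"); crop(s,190,190,300,330,5,"s13.png",5)
d=get_image("top"); crop(d,220,130,400,240,4,"t13.png")
```

```text
[ 531.22319167 -414.77483043  117.91821475]
```

View pics/s13.png

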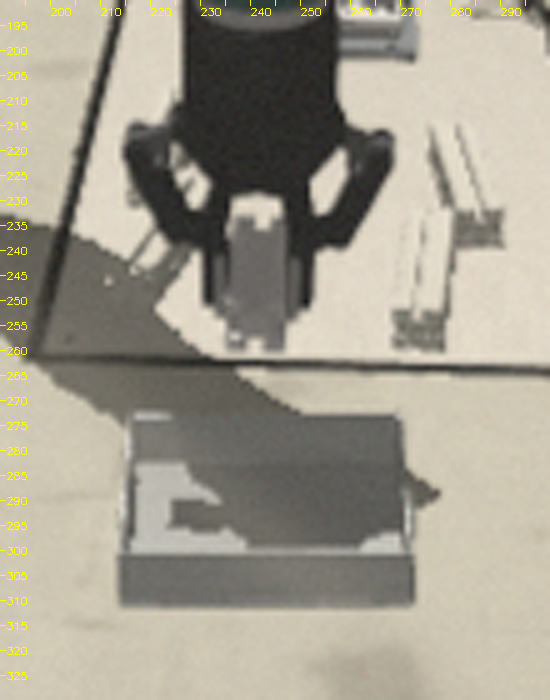

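View pics/t13.png

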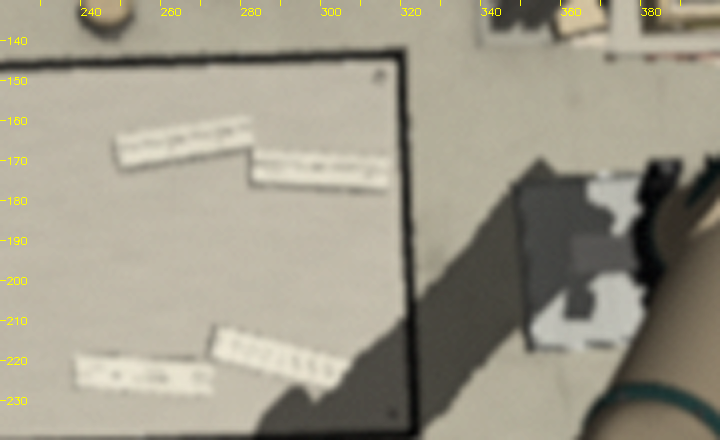

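Request:
carry_out:
  series:
    - [[0, 0.2, 3, 0, 0, 0, 2], [0, 0.2, 6, 0, 0, 0, 2], [0, 0.2, 9, 0, 0, 0, 2], [0, 0.2, 11, 0, 0, 0, 2], [0, 0.2, 11, 0, 0, 0, 2]]

```text
clock: 10.83
eef_pos: [534.4, -417.4, 10.7]
tool_rot: [-3.138, -0.003, 1.572]
force: [-0.3, -0.2, -0.7]
width: 29.1
```

Request:
carry_out:
  series:
    - [[0, 0, 0.7, 0, 0, 0, 2], [0, 0, 1.4, 0, 0, 0, 2], [0, 0, 1.9, 0, 0, 0, 2], [0, 0, 1.9, 0, 0, 0, 2]]

```text
clock: 11.17
eef_pos: [535.9, -419.5, -5.5]
tool_rot: [3.141, 0.0, 1.571]
force: [-0.5, 0.2, -1.3]
width: 28.6
```

Run:
```python
from h import *
s=get_image("side"); crop(s,190,190,300,330,5,"s14.png",5)
```

```text
(no output)
```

View pics/s14.png

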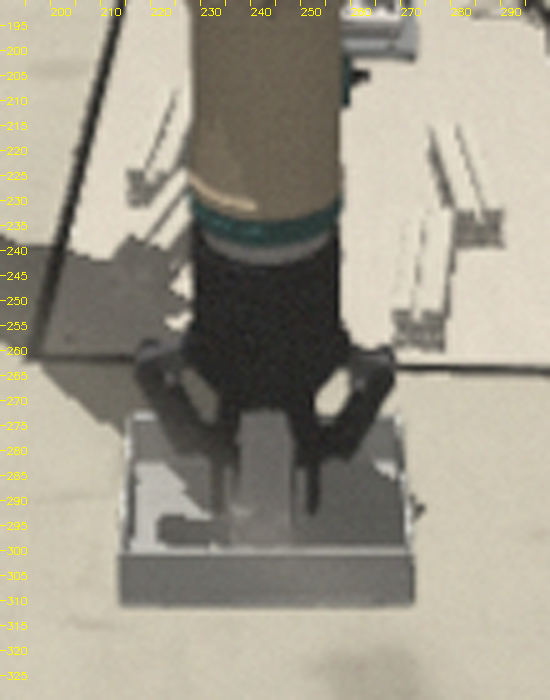

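Request:
carry_out:
  series:
    - [[0, 0, 0.4, 0, 0, 0, 2], [0, 0, 0.8, 0, 0, 0, 2], [0, 0, 0.8, 0, 0, 0, 2]]

```text
clock: 11.47
eef_pos: [535.3, -419.2, -14.4]
tool_rot: [-3.141, -0.001, 1.571]
force: [-0.6, 0.0, -1.3]
width: 29.1
```

Request:
carry_out:
  series:
    - [[0, 0, 0, 0, 0, 0, 5.5], [0, 0, 0, 0, 0, 0, 5.5], [0, 0, 0, 0, 0, 0, 5.5], [0, 0, -3, 0, 0, 0, 5.5], [0, 0, -6, 0, 0, 0, 5.5]]

```text
clock: 11.88
eef_pos: [534.1, -418.2, 44.9]
tool_rot: [-3.138, -0.003, 1.571]
force: [0.5, -0.4, 1.1]
width: 55.3
```

Run:
```python
from h import *
s=get_image("side"); crop(s,190,190,300,330,5,"s15.png",5)
```

```text
(no output)
```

View pics/s15.png

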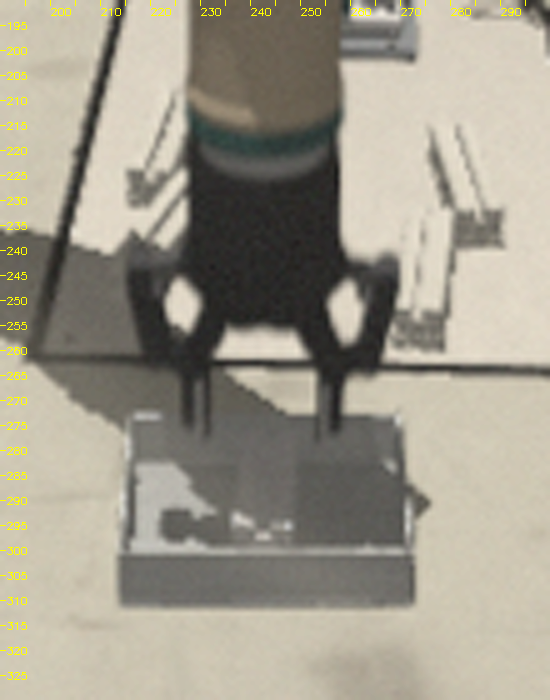

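Request:
carry_out:
  series:
    - [[1, 0, -4, 0, 0, 0, 6], [4, -1, -8, 0, 0, 0, 6], [8, -2, -8, 0, 0, 0, 6], [12, -3, -8, 0, 0, 0, 6], [16, -4, -8, 0, 0, 0, 6]]

```text
clock: 12.35
eef_pos: [497.1, -263.5, 127.7]
tool_rot: [3.138, 0.001, 1.57]
force: [-0.1, 1.6, -0.5]
width: 60.0
```

Request:
carry_out:
  series:
    - [[4, -1, 0, 0, 0, 0.1, 6], [8, -2, 0, 0, 0, 0.2, 6], [12.9, -3.8, 2, 0, 0, 0.285, 6], [12.9, -3.8, 4, 0, 0, 0.285, 6], [12.9, -3.8, 4, 0, 0, 0.285, 6]]

```text
clock: 12.77
eef_pos: [455.5, -129.8, 83.9]
tool_rot: [-3.134, -0.002, 1.292]
force: [-1.6, 0.2, 0.3]
width: 59.8
```

Run:
```python
from h import *
np.set_printoptions(precision=1,suppress=True,linewidth=180)
s=get_image("side"); crop(s,190,190,300,330,5,"s16.png",5)
d=get_image("top"); crop(d,220,130,400,240,4,"t16.png")
for b in blanks(d): print(b)
```

```text
(array([ 621.4, -156.7], dtype=float32), (622.4479370117188, -156.49337768554688), (89.15010070800781, 24.06934356689453), np.float32(-0.08330119), array([296.3, 171.8]))
(array([447.6,  13.9], dtype=float32), (444.6124572753906, 5.962352752685547), (54.826446533203125, 82.4549560546875), np.float32(0.22662091), array([248.8, 222.9]))
```

View pics/s16.png

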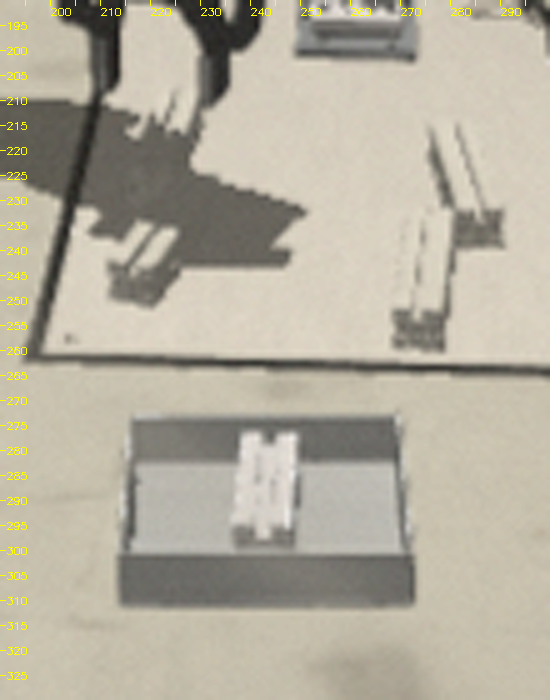

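View pics/t16.png

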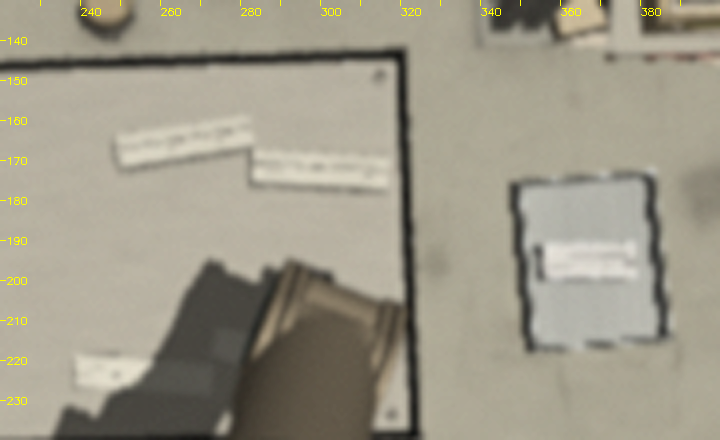

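Request:
carry_out:
  series:
    - [[0, 0, 3, 0, 0, 0, 6], [0, 0, 6, 0, 0, 0, 6], [0, 0, 8, 0, 0, 0, 6], [0, 0, 9, 0, 0, 0, 6], [0, 0, 9, 0, 0, 0, 6]]

```text
clock: 13.28
eef_pos: [458.9, -137.1, -4.9]
tool_rot: [-3.141, 0.001, 1.283]
force: [-0.3, 0.4, -0.0]
width: 60.0
```

Run:
```python
from h import *
s=get_image("side"); crop(s,185,180,265,270,7,"s17.png",5)
print(read_state()["eef_pos"])
```

```text
[ 459.34718519 -136.87974747   -3.86098193]
```

View pics/s17.png

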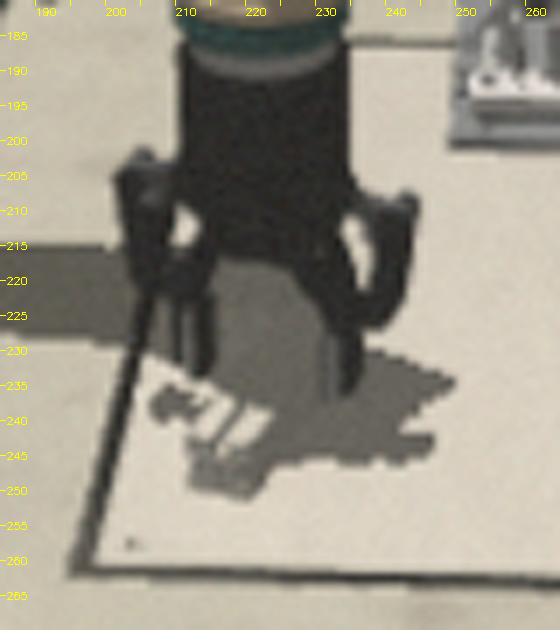

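Request:
carry_out:
  series:
    - [[0.6, -0.5, 0.8, 0, 0, 0, 6], [0.6, -0.5, 1.6, 0, 0, 0, 6], [0.6, -0.5, 1.6, 0, 0, 0, 6], [0.6, -0.5, 1.6, 0, 0, 0, 6]]

```text
clock: 13.67
eef_pos: [457.2, -128.7, -18.7]
tool_rot: [3.139, 0.0, 1.285]
force: [0.2, -0.6, 0.3]
width: 59.6
```

Request:
carry_out:
  series:
    - [[0, 0, 0, 0, 0, 0, 2], [0, 0, 0, 0, 0, 0, 2], [0, 0, 0, 0, 0, 0, 2], [0, 0, 0, 0, 0, 0, 2], [0, 0, 0, 0, 0, 0, 2]]

```text
clock: 14.08
eef_pos: [456.9, -128.5, -18.7]
tool_rot: [3.139, -0.001, 1.286]
force: [0.3, -0.4, 7.3]
width: 28.9
```

Request:
carry_out:
  series:
    - [[0, 0, -3, 0, 0, 0, 2], [0, 0, -7, 0, 0, -0.1, 2], [0, 0, -11, 0, 0, -0.2, 2], [0, 0, -15, 0, 0, -0.285, 2], [0, 0, -19, 0, 0, -0.285, 2]]

```text
clock: 14.5
eef_pos: [454.8, -128.5, 172.4]
tool_rot: [-3.141, 0.0, 1.574]
force: [2.4, 0.1, -1.2]
width: 28.7
```

Request:
carry_out:
  series:
    - [[2, 0, -4, 0, 0, 0, 2], [5, 1, -7, 0, 0, 0, 2], [9, 2.5, -9, 0, 0, 0, 2], [13, 4, -9, 0, 0, 0, 2], [17, 5.5, -9, 0, 0, 0, 2]]

```text
clock: 14.92
eef_pos: [507.9, 32.3, 262.6]
tool_rot: [3.137, -0.001, 1.569]
force: [0.6, -0.8, -1.7]
width: 28.5
```

Request:
carry_out:
  series:
    - [[4, 1, 0, 0, 0, 0, 2], [8, 2, 0, 0, 0, 0, 2], [12, 3, 0, 0, 0, 0, 2], [16, 4, 0, 0, 0, 0, 2], [19, 5, 0, 0, 0, 0, 2]]

```text
clock: 15.33
eef_pos: [556.1, 225.4, 260.0]
tool_rot: [-3.141, -0.001, 1.573]
force: [0.9, -0.5, -1.2]
width: 28.8
```

Request:
carry_out:
  series:
    - [[3, 0.5, 0, 0, 0, 0, 2], [6, 1, 0, 0, 0, 0, 2], [6, 1, 0, 0, 0, 0, 2], [6, 1, 0, 0, 0, 0, 2], [6, 1, 0, 0, 0, 0, 2]]

```text
clock: 15.75
eef_pos: [566.6, 280.0, 259.9]
tool_rot: [-3.141, 0.002, 1.57]
force: [-0.1, -0.9, -1.6]
width: 28.8
```

Run:
```python
from h import *
print(read_state())
s=get_image("side"); crop(s,235,80,295,190,6,"s18.png",5)
d=get_image("top"); crop(d,110,160,230,220,6,"t18.png",5)
```

```text
{'clock': 15.75, 'qpos': array([-0.76342893,  0.58364235,  0.44062369,  1.50657484, -0.2638136 ,
        1.11176844, -0.27014932]), 'qd': array([ 0.01526007, -0.01169452,  0.01886879,  0.01045052, -0.00246412,
       -0.00351528,  0.00304493]), 'tau': array([-1.59406163e+00, -5.24249232e+01,  5.17084792e+00, -2.07526445e+01,
       -1.58421225e-01, -1.27409154e-02, -9.86141735e-03]), 'eef_pos': array([566.59593891, 280.04486558, 259.85043704]), 'tool_rot': array([-3.14113586e+00,  1.58991856e-03,  1.56983975e+00]), 'force': array([-0.12019987, -0.85951275, -1.62803708]), 'torque': array([-0.06747741, -0.00313905,  0.0164146 ]), 'width': 28.804890021507525}
```

View pics/s18.png

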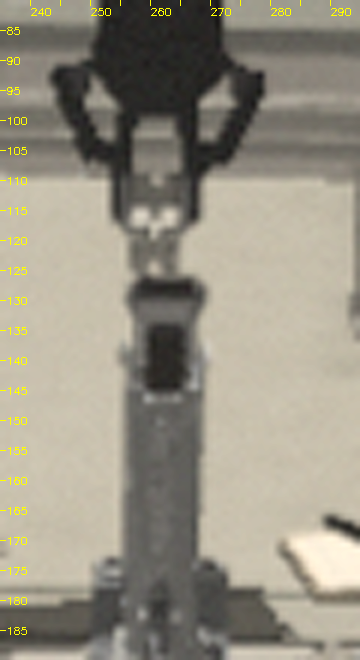

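View pics/t18.png

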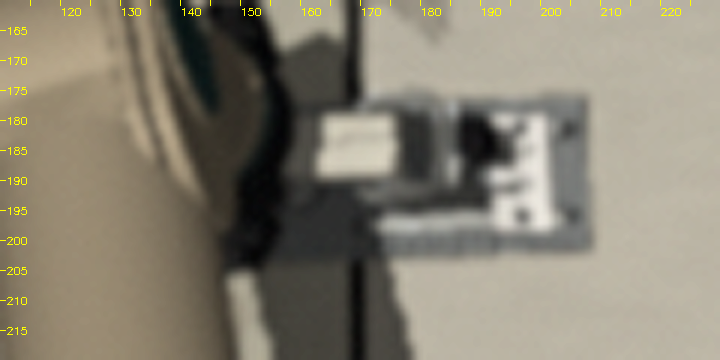

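Request:
carry_out:
  series:
    - [[1, 0.7, 0, 0, 0, 0, 2], [1.9, 0.7, 0, 0, 0, 0, 2], [1.9, 0.7, 0, 0, 0, 0, 2], [1.9, 0.7, 0, 0, 0, 0, 2]]

```text
clock: 16.18
eef_pos: [573.3, 300.5, 259.8]
tool_rot: [-3.141, 0.0, 1.571]
force: [-0.2, 0.6, -2.1]
width: 29.0
```

Request:
carry_out:
  series:
    - [[0, 0, 0, 0, 0, 0, 2]]

```text
clock: 16.27
eef_pos: [573.5, 299.6, 259.9]
tool_rot: [-3.141, 0.001, 1.57]
force: [-0.3, 0.3, -0.7]
width: 28.6
```

Run:
```python
from h import *
np.set_printoptions(precision=1,suppress=True,linewidth=180)
s=get_image("side"); crop(s,235,80,295,190,6,"s19.png",5)
d=get_image("top"); crop(d,140,165,220,215,8,"t19.png",5)
```

```text
(no output)
```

View pics/s19.png

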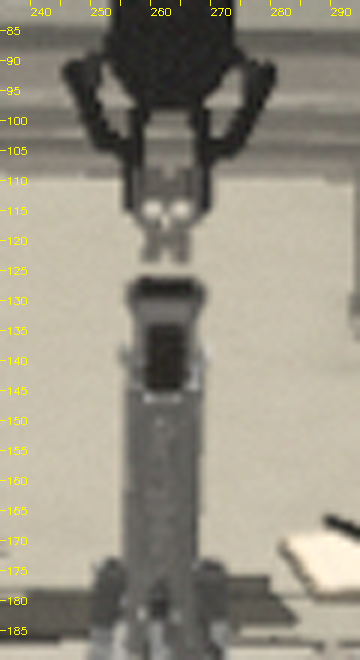

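View pics/t19.png

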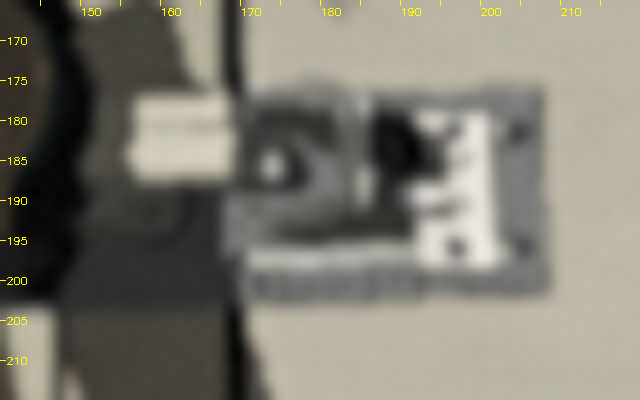

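Run:
```python
from h import *
np.set_printoptions(precision=1,suppress=True,linewidth=180)
d=get_image("top"); W=cloud(d)
for q in((235,98),(235,182)): print(ray(d,(140+q[0]/8-.44,165+q[1]/8-.44),309))
print(np.nanmedian(W[179:186,160:167,2]))
```

```text
[585.6 237.7 309. ]
[554.7 238.1 309. ]
305.9707667142602
```

Request:
carry_out:
  series:
    - [[0, 0, 1.5, 0, 0, 0, 2], [0, 0, 3, 0, 0, 0, 2], [0, 0, 4.5, 0, 0, 0, 2], [0, 0, 5.8, 0, 0, 0, 2], [0, 0, 5.8, 0, 0, 0, 2]]

```text
clock: 16.83
eef_pos: [571.8, 299.4, 199.2]
tool_rot: [-3.137, 0.002, 1.57]
force: [-0.7, 0.3, -1.9]
width: 29.1
```

Request:
carry_out:
  series:
    - [[0, 0, 1, 0, 0, 0, 2], [0, 0, 2, 0, 0, 0, 2], [0, 0, 3, 0, 0, 0, 2], [0, 0, 3.6, 0, 0, 0, 2], [0, 0, 3.6, 0, 0, 0, 2]]

```text
clock: 17.25
eef_pos: [572.7, 300.1, 164.2]
tool_rot: [-3.139, 0.001, 1.571]
force: [-1.1, 1.0, -1.3]
width: 29.0
```

Request:
carry_out:
  series:
    - [[0, 0, 0.3, 0, 0, 0, 2], [0, 0, 0.3, 0, 0, 0, 2], [0, 0, 0.3, 0, 0, 0, 5.5], [0, 0, 0.3, 0, 0, 0, 5.5], [0, 0, 0.3, 0, 0, 0, 5.5]]

```text
clock: 17.67
eef_pos: [574.3, 300.6, 163.6]
tool_rot: [3.14, -0.001, 1.571]
force: [0.3, -0.3, -0.0]
width: 54.8
```

Request:
carry_out:
  series:
    - [[0, 0, 0, 0, 0, 0, 5.5], [0, 0, -2, 0, 0, 0, 5.5], [0, 0, -5, 0, 0, 0, 5.5], [0, 0, -9, 0, 0, 0, 5.5], [0, 0, -11, 0, 0, 0, 5.5]]

```text
clock: 18.08
eef_pos: [575.6, 300.8, 277.5]
tool_rot: [3.136, -0.002, 1.571]
force: [0.4, -0.0, 1.3]
width: 54.8
```

Run:
```python
from h import *
np.set_printoptions(precision=1,suppress=True,linewidth=180)
s=get_image("side"); crop(s,235,80,295,190,6,"s20.png",5)
d=get_image("top"); crop(d,140,165,220,215,8,"t20.png",5); W=cloud(d)
print(read_state()["eef_pos"])
for v in range(178,196): print(v,W[v,150:180:2,2].round(0))
for b in blanks(d): print(b)
```

```text
[576.7 301.2 278.1]
178 [ 10.  17.   2.   6.   8.  12.   1.   2.  14.   8.  11. 213. 211. 204. 208.]
179 [  8.   9.   8.   6.   9.  16.   0.   7.  10.  10.   9.   8. 182. 176. 173.]
180 [ 12.  15.  14.   6.  16.  11.  12.  10.   9.   5.  16.   8. 184. 144. 142.]
181 [180. 187. 192. 186. 191. 186. 187. 180. 190. 186. 191. 189. 190. 172. 115.]
182 [189. 193. 185. 187. 195. 184. 186. 191. 190. 192. 190. 186. 183. 164.  64.]
183 [183. 193. 189. 188. 181. 189. 184. 182. 187. 189. 186. 189. 188. 172.  14.]
184 [186. 186. 182. 187. 188. 182. 186. 193. 183. 178. 175. 177. 180. 168.   9.]
185 [182. 180. 180. 173. 181. 179. 181. 182. 182. 173. 175. 174. 181. 173.  10.]
186 [179. 180. 183. 178. 177. 185. 181. 192. 188. 186. 186. 191. 191. 170.   9.]
187 [189. 184. 188. 187. 185. 189. 192. 183. 190. 189. 191. 185. 189. 169.   4.]
188 [186. 183. 181. 186. 184. 187. 189. 180. 190. 184. 187. 183. 186. 171.   2.]
189 [185. 187. 189. 183. 193. 186. 188. 189. 188. 186. 185. 184. 184. 163.  18.]
190 [187. 182. 178. 184. 177. 176. 171. 171. 170. 172. 166. 217. 219. 224. 226.]
191 [141. 131. 127.  96.  72.  52.  16.  12.  11.  13. 213. 227. 226. 219. 222.]
192 [160.  95.  95.  91.  59.  37.  18.  11.  13.  12. 203. 225. 219. 231. 228.]
193 [145. 126.  11.  60.  37.  25.  18.  12.   9.  16.  14.  13. 141. 120. 105.]
194 [89. 81. 90. 67. 20. 10.  7.  8.  8.  8. 11.  5. 15. 95. 75.]
195 [51. 48. 47. 40. 26. 12. 11.  9.  7.  2. 16.  8. 12.  8. 58.]
(array([ 621.6, -156.9], dtype=float32), (622.4501953125, -156.39175415039062), (89.15280151367188, 24.150772094726562), np.float32(-0.08137667), array([296.3, 171.7]))
(array([444.4,  -8.5], dtype=float32), (444.114990234375, -9.042434692382812), (120.73761749267578, 26.348506927490234), np.float32(-0.13440931), array([255.3, 223.6]))
```

View pics/t20.png

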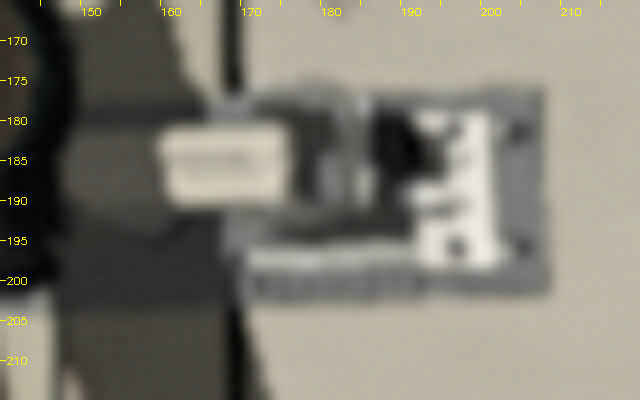

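Request:
carry_out:
  series:
    - [[-2, -0.8, 0, 0, 0, 0, 6], [-5.5, -2.5, 0, 0, 0, 0, 6], [-9.5, -4, 0, 0, 0, 0, 6], [-13.5, -5.5, 0, 0, 0, 0, 6], [-17, -7, 0, 0, 0, 0, 6]]

```text
clock: 18.6
eef_pos: [502.4, 128.4, 272.3]
tool_rot: [-3.141, 0.001, 1.571]
force: [0.1, -0.9, 0.9]
width: 59.7
```

Run:
```python
from h import *
np.set_printoptions(precision=1,suppress=True,linewidth=180)
d=get_image("top"); crop(d,120,130,320,240,4,"t21.png",5)
print(read_state()["eef_pos"])
for b in blanks(d): print(b)
```

```text
[498.6 118.7 272.7]
(array([ 621.5, -157.1], dtype=float32), (622.6836547851562, -156.56729125976562), (89.14874267578125, 23.69679069519043), np.float32(-0.08431661), array([296.4, 171.7]))
(array([552.4, 234.7], dtype=float32), (553.8905639648438, 235.2381134033203), (29.123510360717773, 69.13225555419922), np.float32(0.020189285), array([184.8, 194.5]))
(array([444.4,  -7.8], dtype=float32), (444.3641052246094, -9.52072525024414), (119.36451721191406, 26.161893844604492), np.float32(-0.12264955), array([255.1, 223.6]))
```

View pics/t21.png

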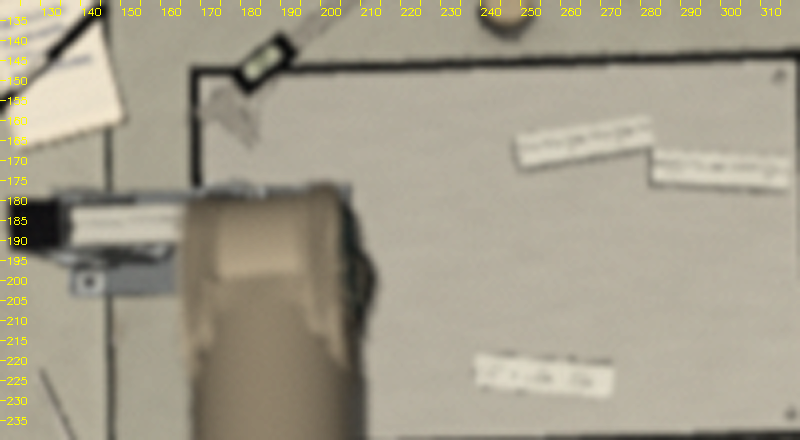

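Request:
carry_out:
  series:
    - [[-3.5, -1.5, 0, 0, 0, 0, 6], [-7, -3, 2, 0, 0, 0.06, 6], [-10, -4.5, 5, 0, 0, 0.12, 6], [-13.95, -5.85, 7, 0, 0, 0.12, 6], [-13.95, -5.85, 11, 0, 0, 0.12, 6]]

```text
clock: 19.07
eef_pos: [445.3, -13.8, 167.6]
tool_rot: [3.136, 0.001, 1.444]
force: [0.5, 0.7, -0.2]
width: 60.1
```

Request:
carry_out:
  series:
    - [[0, 0, 4, 0, 0, 0, 6], [0, 0, 8, 0, 0, 0, 6], [0, 0, 12, 0, 0, 0, 6], [0, 0, 14, 0, 0, 0, 6], [0, 0, 14, 0, 0, 0, 6]]

```text
clock: 19.48
eef_pos: [442.1, -8.5, 22.3]
tool_rot: [-3.133, 0.001, 1.45]
force: [-0.7, 0.2, 0.8]
width: 59.9
```

Request:
carry_out:
  series:
    - [[0, 0, 0, 0, 0, 0, 6], [0, 0, 0, 0, 0, 0, 6]]

```text
clock: 19.65
eef_pos: [446.2, -8.7, 26.9]
tool_rot: [3.14, 0.0, 1.451]
force: [-0.5, 0.0, -0.0]
width: 59.9
```

Run:
```python
from h import *
s=get_image("side"); crop(s,185,160,265,260,7,"s22.png",5)
```

```text
(no output)
```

View pics/s22.png

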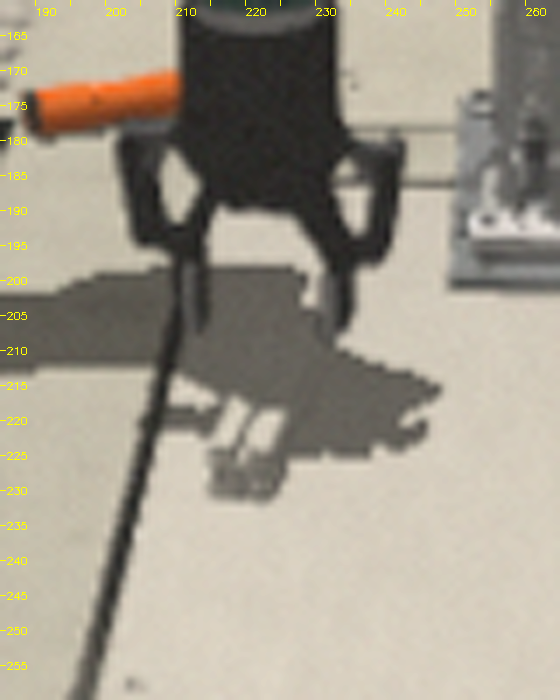

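Request:
carry_out:
  series:
    - [[0, -0.1, 2, 0, 0, 0, 6], [0, -0.1, 3.5, 0, 0, 0, 6], [0, -0.1, 4.4, 0, 0, 0, 6], [0, -0.1, 4.4, 0, 0, 0, 6], [0, -0.1, 4.4, 0, 0, 0, 6]]

```text
clock: 20.12
eef_pos: [445.2, -8.1, -17.1]
tool_rot: [3.14, 0.0, 1.451]
force: [0.3, -0.2, -1.0]
width: 60.2
```

Request:
carry_out:
  series:
    - [[0, 0, 0, 0, 0, 0, 2], [0, 0, 0, 0, 0, 0, 2], [0, 0, 0, 0, 0, 0, 2], [0, 0, 0, 0, 0, 0, 2], [0, 0, 0, 0, 0, 0, 2]]

```text
clock: 20.53
eef_pos: [445.5, -8.3, -16.6]
tool_rot: [3.139, -0.001, 1.451]
force: [-1.1, 0.0, 8.8]
width: 28.8
```

Request:
carry_out:
  series:
    - [[0, 0, -3, 0, 0, 0, 2], [0, 0, -7, 0, 0, -0.06, 2], [0, 0, -11, 0, 0, -0.12, 2], [0, 0, -15, 0, 0, -0.12, 2], [0, 0, -19, 0, 0, -0.12, 2]]

```text
clock: 20.95
eef_pos: [443.3, -9.0, 174.2]
tool_rot: [-3.14, 0.001, 1.57]
force: [2.4, 0.1, -2.5]
width: 28.6
```

Request:
carry_out:
  series:
    - [[1, 0.5, -4, 0, 0, 0, 2], [4, 1.8, -6.5, 0, 0, 0, 2], [7.5, 3.4, -9, 0, 0, 0, 2], [11, 5, -9, 0, 0, 0, 2], [14.5, 6.5, -9, 0, 0, 0, 2]]

```text
clock: 21.37
eef_pos: [510.8, 138.3, 264.6]
tool_rot: [3.138, -0.002, 1.57]
force: [-0.0, 0.1, -1.9]
width: 28.7
```

Request:
carry_out:
  series:
    - [[3.5, 1.5, 0, 0, 0, 0, 2], [7, 3, 0, 0, 0, 0, 2], [10.5, 4.5, 0, 0, 0, 0, 2], [14, 6.2, 0, 0, 0, 0, 2], [16.1, 6.2, 0, 0, 0, 0, 2]]

```text
clock: 21.78
eef_pos: [573.1, 301.5, 261.5]
tool_rot: [3.14, -0.0, 1.573]
force: [0.0, 0.4, -1.5]
width: 28.3
```

Request:
carry_out:
  series:
    - [[0, 0, 0, 0, 0, 0, 2], [0, 0, 0, 0, 0, 0, 2], [0, 0, 0, 0, 0, 0, 2], [0, 0, 0, 0, 0, 0, 2]]

```text
clock: 22.12
eef_pos: [571.5, 295.4, 262.6]
tool_rot: [-3.142, 0.001, 1.568]
force: [-0.0, -0.1, -1.6]
width: 28.6
```

Request:
carry_out:
  series:
    - [[0.5, 0.17, 0, 0, 0, 0, 2], [0.5, 0.17, 0, 0, 0, 0, 2], [0.5, 0.17, 0, 0, 0, 0, 2]]

```text
clock: 22.37
eef_pos: [573.3, 302.5, 262.3]
tool_rot: [3.141, -0.0, 1.57]
force: [-0.1, 0.6, -1.7]
width: 28.7
```

Run:
```python
from h import *
s=get_image("side"); crop(s,235,80,295,190,6,"s23.png",5)
d=get_image("top"); crop(d,140,165,220,215,8,"t23.png",5)
```

```text
(no output)
```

View pics/s23.png

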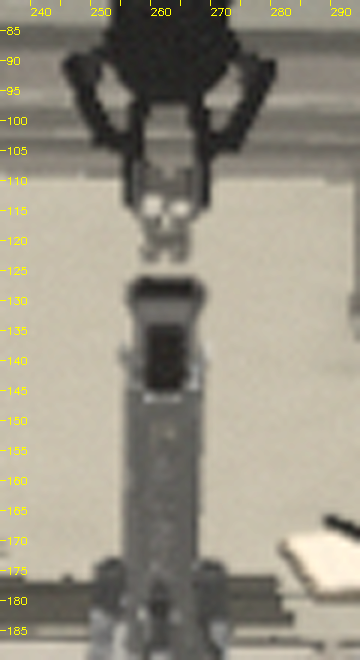

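View pics/t23.png

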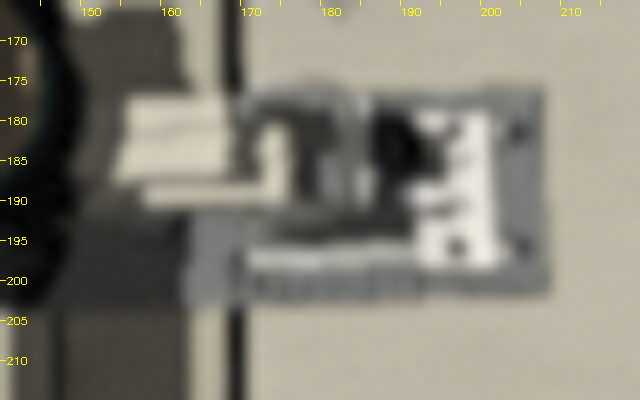

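Request:
carry_out:
  series:
    - [[-0.1, 0, 1.5, 0, 0, 0, 2], [-0.1, 0, 3, 0, 0, 0, 2], [-0.1, 0, 4.5, 0, 0, 0, 2], [-0.1, 0, 5.8, 0, 0, 0, 2], [-0.1, 0, 6.5, 0, 0, 0, 2]]

```text
clock: 22.88
eef_pos: [572.3, 301.3, 195.3]
tool_rot: [-3.139, 0.001, 1.571]
force: [0.1, 0.1, -1.9]
width: 28.6
```

Request:
carry_out:
  series:
    - [[0, 0, 1, 0, 0, 0, 2], [0, 0, 2, 0, 0, 0, 2], [0, 0, 2.6, 0, 0, 0, 2], [0, 0, 2.6, 0, 0, 0, 2], [0, 0, 2.6, 0, 0, 0, 2]]

```text
clock: 23.3
eef_pos: [573.2, 301.5, 171.0]
tool_rot: [-3.141, 0.0, 1.571]
force: [-0.1, -0.1, -1.1]
width: 28.6
```

Request:
carry_out:
  series:
    - [[0, 0, 0.3, 0, 0, 0, 2], [0, 0, 0.3, 0, 0, 0, 2], [0, 0, 0.3, 0, 0, 0, 5.5], [0, 0, 0.3, 0, 0, 0, 5.5], [0, 0, 0.3, 0, 0, 0, 5.5]]

```text
clock: 23.72
eef_pos: [573.6, 301.7, 168.6]
tool_rot: [3.141, -0.001, 1.571]
force: [0.2, -0.7, 0.5]
width: 55.1
```

Request:
carry_out:
  series:
    - [[0, 0, 0, 0, 0, 0, 5.5], [0, 0, -2, 0, 0, 0, 5.5], [0, 0, -5, 0, 0, 0, 5.5], [0, 0, -9, 0, 0, 0, 5.5], [0, 0, -10.5, 0, 0, 0, 5.5]]

```text
clock: 24.13
eef_pos: [575.6, 301.5, 278.4]
tool_rot: [3.135, -0.002, 1.571]
force: [0.6, 0.2, 0.4]
width: 55.0
```

Request:
carry_out:
  series:
    - [[-2, 0, 0, 0, 0, 0, 6], [-5.5, 0.2, 0, 0, 0, 0, 6], [-9.5, 0.6, 0, 0, 0, 0, 6], [-13.5, 1, 0, 0, 0, 0, 6], [-17.5, 1.5, 0, 0, 0, 0, 6]]

```text
clock: 24.55
eef_pos: [588.0, 125.1, 273.5]
tool_rot: [3.141, -0.0, 1.572]
force: [-0.2, 0.1, 0.1]
width: 60.0
```

Run:
```python
from h import *
np.set_printoptions(precision=1,suppress=True,linewidth=180)
d=get_image("top"); crop(d,120,130,320,240,4,"t24.png",5); W=cloud(d)
print(read_state()["eef_pos"], np.nanmedian(W[183:190,140:152,2]),np.nanmedian(W[183:190,155:165,2]))
for b in blanks(d): print(b)
```

```text
[589.  112.7 274.8] 187.26317351013643 188.79327901539114
(array([678.5, 227.4], dtype=float32), (679.675048828125, 230.46182250976562), (60.21173095703125, 28.507583618164062), np.float32(-0.20934951), array([186.3, 158.7]))
(array([ 621.5, -156.1], dtype=float32), (622.3955688476562, -156.4666290283203), (89.06025695800781, 24.326021194458008), np.float32(-0.08046436), array([296.1, 171.7]))
```

View pics/t24.png

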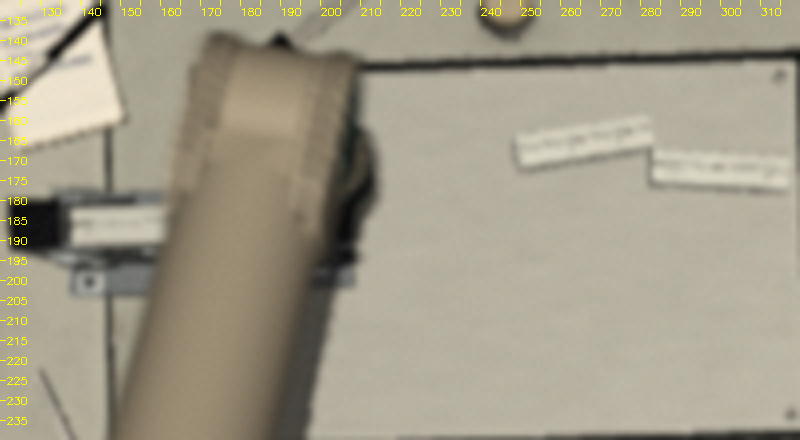

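Run:
```python
from h import *
np.set_printoptions(precision=1,suppress=True,linewidth=180)
d=get_image("top")
crop(d,240,150,325,185,9,"t25.png",5)
f=lambda x,y:ray(d,(120+x/4-.375,130+y/4-.375),30)
for P in([(518,137),(648,117),(653,145),(525,165)],[(653,150),(790,160),(790,187),(653,180)]):
    A=np.array([f(*p) for p in P]); print(A.mean(0)); l=A[1]-A[0]; l2=A[2]-A[3]
    for l in(l,l2): print(np.linalg.norm(l),np.arctan2(l[0],-l[1]))
```

```text
[648.6 -52.   30. ]
115.14187034053704 0.12520605157829542
113.28465205050647 0.12763313891487255
[ 620.4 -169.5   30. ]
119.79524780872825 -0.10181847278058652
119.51213374874898 -0.07953520920782896
```

View pics/t25.png

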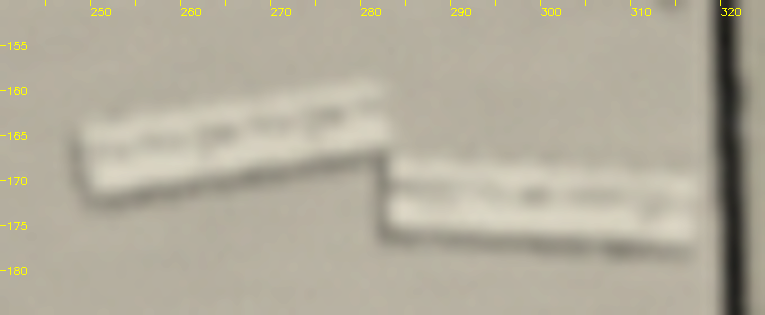

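Request:
carry_out:
  series:
    - [[-3.5, 1.2, 0, 0, 0, 0, 6], [-7.5, 2.5, 0, 0, 0, -0.06, 6], [-11, 4, 2, 0, 0, -0.127, 6], [-14.5, 5, 4, 0, 0, -0.127, 6], [-17.8, 6.05, 6, 0, 0, -0.127, 6]]

```text
clock: 25.07
eef_pos: [649.6, -53.1, 213.1]
tool_rot: [3.14, -0.0, 1.698]
force: [0.0, 0.1, -1.1]
width: 60.1
```

Request:
carry_out:
  series:
    - [[0, 0, 4, 0, 0, 0, 6], [0, 0, 8, 0, 0, 0, 6], [0, 0, 12, 0, 0, 0, 6], [0, 0, 16, 0, 0, 0, 6], [0, 0, 19, 0, 0, 0, 6]]

```text
clock: 25.48
eef_pos: [647.3, -50.8, 19.8]
tool_rot: [-3.139, -0.001, 1.697]
force: [-0.3, 0.0, 0.2]
width: 59.8
```

Request:
carry_out:
  series:
    - [[0, 0, 0, 0, 0, 0, 6], [0, 0, 0, 0, 0, 0, 6], [0, 0, 0, 0, 0, 0, 6]]

```text
clock: 25.73
eef_pos: [650.3, -52.1, 25.1]
tool_rot: [3.139, 0.001, 1.698]
force: [0.9, 0.0, 0.0]
width: 59.9
```

Run:
```python
from h import *
s=get_image("side"); crop(s,240,160,320,260,7,"s26.png",5)
```

```text
(no output)
```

View pics/s26.png

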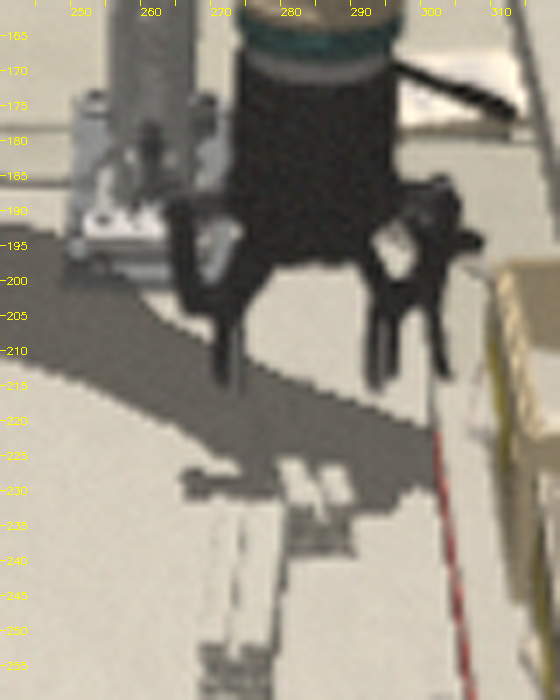

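Aligned. Lower and grip.

Request:
carry_out:
  series:
    - [[0, -0.1, 2, 0, 0, 0, 6], [0, -0.1, 3.3, 0, 0, 0, 6], [0, -0.1, 4.2, 0, 0, 0, 6], [0, -0.1, 4.2, 0, 0, 0, 6], [0, -0.1, 4.2, 0, 0, 0, 6]]

```text
clock: 26.2
eef_pos: [647.8, -51.5, -18.7]
tool_rot: [-3.142, -0.0, 1.698]
force: [1.0, 0.1, -1.2]
width: 59.8
```

Request:
carry_out:
  series:
    - [[0, 0, 0, 0, 0, 0, 2], [0, 0, 0, 0, 0, 0, 2], [0, 0, 0, 0, 0, 0, 2], [0, 0, 0, 0, 0, 0, 2], [0, 0, 0, 0, 0, 0, 2]]

```text
clock: 26.62
eef_pos: [648.7, -51.8, -17.8]
tool_rot: [3.14, 0.001, 1.698]
force: [0.4, 0.9, 6.0]
width: 28.7
```

Request:
carry_out:
  series:
    - [[0, 0, -3, 0, 0, 0, 2], [0, 0, -7, 0, 0, 0.06, 2], [0, 0, -11, 0, 0, 0.127, 2], [0, 0, -15, 0, 0, 0.127, 2], [0, 0, -19, 0, 0, 0.127, 2]]

```text
clock: 27.03
eef_pos: [646.9, -51.3, 172.5]
tool_rot: [-3.14, 0.0, 1.57]
force: [1.2, 0.9, -1.2]
width: 28.8
```

Request:
carry_out:
  series:
    - [[1, -0.3, -4, 0, 0, 0, 2], [4.5, -1, -6.5, 0, 0, 0, 2], [8, -1.8, -9, 0, 0, 0, 2], [12, -2.6, -9, 0, 0, 0, 2], [16, -3.4, -9, 0, 0, 0, 2]]

```text
clock: 27.45
eef_pos: [614.3, 107.6, 263.2]
tool_rot: [3.138, -0.001, 1.569]
force: [1.4, 1.7, -1.5]
width: 29.1
```

Request:
carry_out:
  series:
    - [[4, -0.8, 0, 0, 0, 0, 2], [8, -1.6, 0, 0, 0, 0, 2], [12, -2.6, 0, 0, 0, 0, 2], [16, -3.5, 0, 0, 0, 0, 2], [19, -4, 0, 0, 0, 0, 2]]

```text
clock: 27.87
eef_pos: [571.5, 301.7, 260.4]
tool_rot: [-3.139, -0.002, 1.575]
force: [0.3, 0.4, -1.5]
width: 29.0
```

Request:
carry_out:
  series:
    - [[0, 0, 0, 0, 0, 0, 2], [0, 0, 0, 0, 0, 0, 2], [0, 0, 0, 0, 0, 0, 2], [0, 0, 0, 0, 0, 0, 2]]

```text
clock: 28.2
eef_pos: [574.4, 294.7, 261.2]
tool_rot: [3.141, 0.001, 1.568]
force: [-0.6, 0.3, -2.2]
width: 28.5
```

Request:
carry_out:
  series:
    - [[0.5, -0.1, 0, 0, 0, 0, 2], [0.5, -0.1, 0, 0, 0, 0, 2], [0.5, -0.1, 0, 0, 0, 0, 2]]

```text
clock: 28.45
eef_pos: [573.1, 301.6, 261.1]
tool_rot: [-3.141, -0.0, 1.57]
force: [-0.5, 0.1, -1.1]
width: 28.7
```

Run:
```python
from h import *
np.set_printoptions(precision=1,suppress=True,linewidth=180)
s=get_image("side"); crop(s,235,80,295,190,6,"s27.png",5)
d=get_image("top"); crop(d,140,165,220,215,8,"t27.png",5)
for b in blanks(d): print(b)
```

```text
(array([ 619.5, -155.9], dtype=float32), (619.6519165039062, -155.99610900878906), (89.03704071044922, 23.719867706298828), np.float32(-0.028352141), array([296.1, 172.3]))
```

View pics/s27.png

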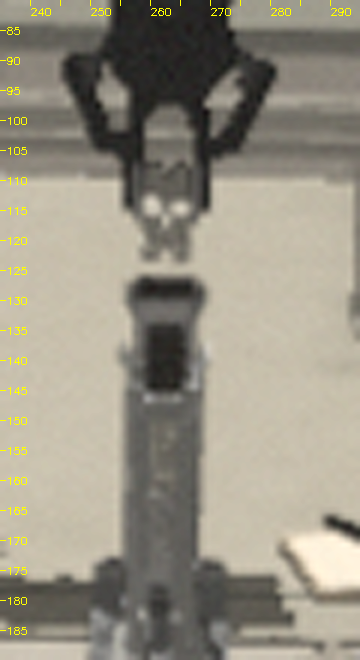

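View pics/t27.png

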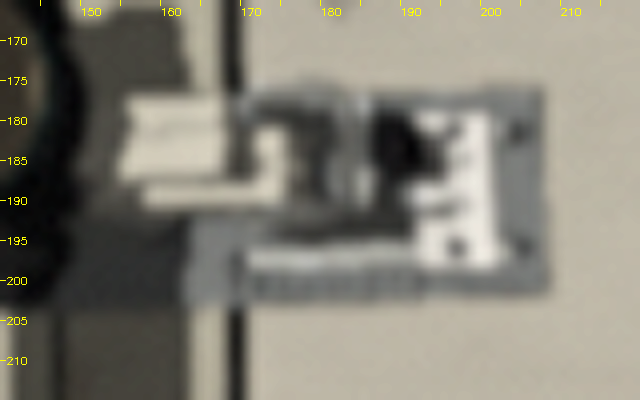

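Request:
carry_out:
  series:
    - [[-0.2, 0, 1.5, 0, 0, 0, 2], [-0.2, 0, 3, 0, 0, 0, 2], [-0.2, 0, 4.5, 0, 0, 0, 2], [-0.2, 0, 5.8, 0, 0, 0, 2], [-0.2, 0, 6.3, 0, 0, 0, 2]]

```text
clock: 28.97
eef_pos: [571.9, 299.6, 196.0]
tool_rot: [-3.139, 0.001, 1.57]
force: [-0.3, 0.7, -1.1]
width: 28.6
```

Request:
carry_out:
  series:
    - [[0, 0, 1, 0, 0, 0, 2], [0, 0, 2, 0, 0, 0, 2], [0, 0, 2.5, 0, 0, 0, 2], [0, 0, 2.5, 0, 0, 0, 2], [0, 0, 2.5, 0, 0, 0, 2]]

```text
clock: 29.38
eef_pos: [573.1, 299.9, 173.0]
tool_rot: [-3.142, 0.0, 1.571]
force: [0.4, 0.2, -0.7]
width: 28.6
```

Request:
carry_out:
  series:
    - [[0, 0, 0.2, 0, 0, 0, 2], [0, 0, 0.2, 0, 0, 0, 2], [0, 0, 0.2, 0, 0, 0, 5.5], [0, 0, 0.2, 0, 0, 0, 5.5], [0, 0, 0.2, 0, 0, 0, 5.5]]

```text
clock: 29.8
eef_pos: [573.3, 300.0, 171.6]
tool_rot: [3.141, -0.0, 1.571]
force: [0.6, -0.4, 0.2]
width: 55.0
```

Request:
carry_out:
  series:
    - [[0, 0, 0, 0, 0, 0, 5.5], [0, 0, -2, 0, 0, 0, 5.5], [0, 0, -5, 0, 0, 0, 5.5], [0, 0, -9, 0, 0, 0, 5.5], [0, 0, -10, 0, 0, 0, 5.5]]

```text
clock: 30.22
eef_pos: [576.1, 299.9, 277.2]
tool_rot: [3.133, -0.003, 1.571]
force: [1.7, -0.3, 1.2]
width: 54.9
```

Request:
carry_out:
  series:
    - [[-2, 0, 0, 0, 0, 0, 6], [-5.5, 0.2, 0, 0, 0, 0, 6], [-9.5, 0.6, 0, 0, 0, 0, 6], [-13.5, 1, 0, 0, 0, 0, 6], [-17.5, 1.5, 0, 0, 0, 0, 6]]

```text
clock: 30.63
eef_pos: [587.9, 123.4, 271.4]
tool_rot: [3.141, -0.0, 1.572]
force: [0.3, 0.5, -1.2]
width: 60.2
```

Run:
```python
from h import *
np.set_printoptions(precision=1,suppress=True,linewidth=180)
d=get_image("top"); crop(d,120,130,320,240,4,"t28.png",5); W=cloud(d)
crop(d,240,150,325,185,9,"t29.png",5)
print(read_state()["eef_pos"], np.nanmedian(W[183:190,140:152,2]),np.nanmedian(W[183:190,155:165,2]))
for b in blanks(d): print(b)
```

```text
[588.8 111.  272.8] 194.45483998798386 196.34910262215647
(array([677.9, 223.8], dtype=float32), (679.5538940429688, 226.77166748046875), (61.192230224609375, 29.468252182006836), np.float32(-0.24360764), array([187.4, 158.8]))
(array([ 619. , -156.4], dtype=float32), (619.6047973632812, -157.6875), (92.41683959960938, 23.71945571899414), np.float32(-0.028336406), array([296.2, 172.4]))
```

View pics/t28.png

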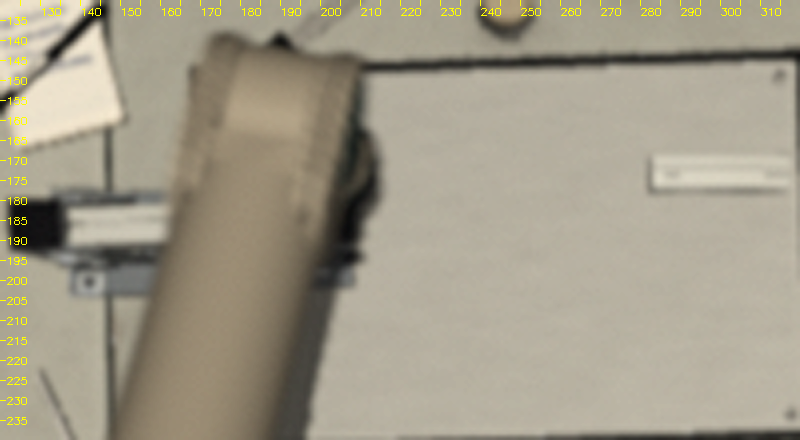

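View pics/t29.png

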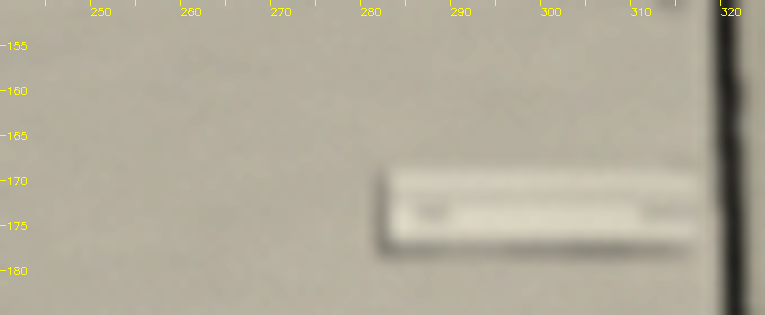

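Run:
```python
from h import *
np.set_printoptions(precision=1,suppress=True,linewidth=180)
d=get_image("top")
f=lambda x,y:ray(d,(240+x/9-.44,150+y/9-.44),30)
A=np.array([f(*p) for p in [(385,170),(697,170),(697,240),(385,240)]]); print(A.mean(0)); l=A[1]-A[0]; print(np.linalg.norm(l),np.arctan2(l[0],-l[1]), A[0]-A[3])
```

```text
[ 619.  -168.3   30. ]
120.97235734995299 -0.02836645664452791 [27.3 -0.8  0. ]
```

Request:
carry_out:
  series:
    - [[-4, 0.4, 0, 0, 0, 0, 6], [-8, 0.8, 0, 0, 0, 0.028, 6], [-12, 1.2, 0, 0, 0, 0.028, 6], [-16, 1.6, 0, 0, 0, 0.028, 6], [-20, 2, 0, 0, 0, 0.028, 6]]

```text
clock: 31.15
eef_pos: [608.2, -76.7, 271.4]
tool_rot: [3.141, -0.0, 1.543]
force: [0.4, 0.1, 0.3]
width: 59.9
```

Request:
carry_out:
  series:
    - [[-3, 0.4, 1, 0, 0, 0, 6], [-6, 0.7, 3, 0, 0, 0, 6], [-9, 1, 6, 0, 0, 0, 6], [-9, 1, 10, 0, 0, 0, 6], [-9, 1, 14, 0, 0, 0, 6]]

```text
clock: 31.57
eef_pos: [615.9, -169.1, 130.9]
tool_rot: [3.138, 0.002, 1.538]
force: [1.3, 0.6, 0.1]
width: 60.0
```

Request:
carry_out:
  series:
    - [[0, 0, 4, 0, 0, 0, 6], [0, 0, 8, 0, 0, 0, 6], [0, 0, 10, 0, 0, 0, 6], [0, 0, 10, 0, 0, 0, 6], [0, 0, 10, 0, 0, 0, 6]]

```text
clock: 31.98
eef_pos: [615.2, -165.5, 30.6]
tool_rot: [-3.14, 0.0, 1.542]
force: [0.1, -0.6, 0.7]
width: 60.2
```

Run:
```python
from h import *
s=get_image("side"); crop(s,240,180,320,280,7,"s30.png",5)
print(read_state()["eef_pos"],read_state()["tool_rot"])
```

```text
[ 616.47460904 -166.07932946   32.28732766] [3.13983869e+00 1.14390791e-03 1.54265054e+00]
```

View pics/s30.png

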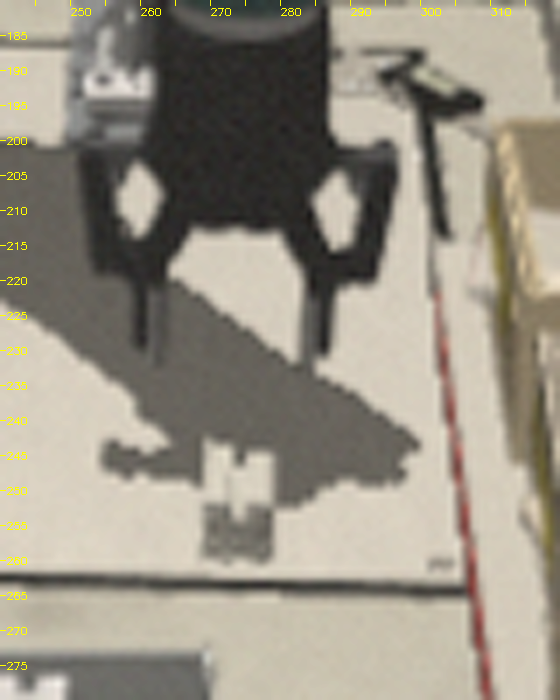

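Correct to (619, -168.5) and go down, grip, lift.

Request:
carry_out:
  series:
    - [[-0.2, 0.25, 2, 0, 0, 0, 6], [-0.2, 0.25, 4, 0, 0, 0, 6], [-0.2, 0.25, 4.9, 0, 0, 0, 6], [-0.2, 0.25, 4.9, 0, 0, 0, 6], [-0.2, 0.25, 4.9, 0, 0, 0, 6]]

```text
clock: 32.45
eef_pos: [618.8, -167.8, -16.5]
tool_rot: [3.14, 0.001, 1.543]
force: [-0.3, -0.4, 0.5]
width: 60.1
```

Request:
carry_out:
  series:
    - [[0, 0, 0, 0, 0, 0, 2], [0, 0, 0, 0, 0, 0, 2], [0, 0, 0, 0, 0, 0, 2], [0, 0, 0, 0, 0, 0, 2], [0, 0, 0, 0, 0, 0, 2]]

```text
clock: 32.87
eef_pos: [619.2, -167.9, -16.2]
tool_rot: [3.139, 0.001, 1.543]
force: [0.0, -0.6, 5.7]
width: 28.8
```

Request:
carry_out:
  series:
    - [[0, 0, -3, 0, 0, 0, 2], [0, 0, -7, 0, 0, -0.028, 2], [0, 0, -11, 0, 0, -0.028, 2], [0, 0, -15, 0, 0, -0.028, 2], [0, 0, -19, 0, 0, -0.028, 2]]

```text
clock: 33.28
eef_pos: [617.3, -167.3, 174.1]
tool_rot: [-3.141, -0.0, 1.57]
force: [0.2, 0.2, -1.6]
width: 28.8
```

Request:
carry_out:
  series:
    - [[1, 0, -4, 0, 0, 0, 2], [4.5, -0.4, -6.5, 0, 0, 0, 2], [8, -0.8, -9, 0, 0, 0, 2], [12, -1.2, -9, 0, 0, 0, 2], [16, -1.6, -9, 0, 0, 0, 2]]

```text
clock: 33.7
eef_pos: [602.4, -6.8, 264.6]
tool_rot: [3.137, -0.0, 1.569]
force: [0.5, 0.8, -1.9]
width: 28.7
```

Request:
carry_out:
  series:
    - [[4, -0.4, 0, 0, 0, 0, 2], [8, -0.8, 0, 0, 0, 0, 2], [12, -1.2, 0, 0, 0, 0, 2], [16, -1.6, 0, 0, 0, 0, 2], [20, -2, 0, 0, 0, 0, 2]]

```text
clock: 34.12
eef_pos: [581.0, 194.6, 262.4]
tool_rot: [-3.141, -0.001, 1.571]
force: [1.3, 0.3, -2.1]
width: 28.8
```

Request:
carry_out:
  series:
    - [[4, -0.4, 0, 0, 0, 0, 2], [8, -0.8, 0, 0, 0, 0, 2], [10.7, -1, 0, 0, 0, 0, 2], [10.7, -1, 0, 0, 0, 0, 2], [10.7, -1, 0, 0, 0, 0, 2]]

```text
clock: 34.53
eef_pos: [570.8, 301.9, 261.4]
tool_rot: [-3.141, 0.0, 1.575]
force: [-0.2, -1.0, -0.4]
width: 28.7
```

Request:
carry_out:
  series:
    - [[0, 0, 0, 0, 0, 0, 2], [0, 0, 0, 0, 0, 0, 2], [0, 0, 0, 0, 0, 0, 2]]

```text
clock: 34.78
eef_pos: [572.4, 297.6, 262.5]
tool_rot: [3.141, 0.0, 1.568]
force: [-0.8, -0.1, -1.1]
width: 28.7
```

Request:
carry_out:
  series:
    - [[0.2, 0.1, 0, 0, 0, 0, 2], [0.2, 0.1, 0, 0, 0, 0, 2], [0.2, 0.1, 0, 0, 0, 0, 2]]

```text
clock: 35.03
eef_pos: [573.1, 301.3, 262.1]
tool_rot: [3.142, -0.0, 1.57]
force: [0.0, -0.4, -1.2]
width: 28.6
```

Run:
```python
from h import *
np.set_printoptions(precision=1,suppress=True,linewidth=180)
s=get_image("side"); crop(s,235,80,295,190,6,"s31.png",5)
d=get_image("top"); crop(d,140,165,220,215,8,"t31.png",5)
cv2.imwrite("pics/top31.png",d["img"])
```

```text
(no output)
```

View pics/s31.png

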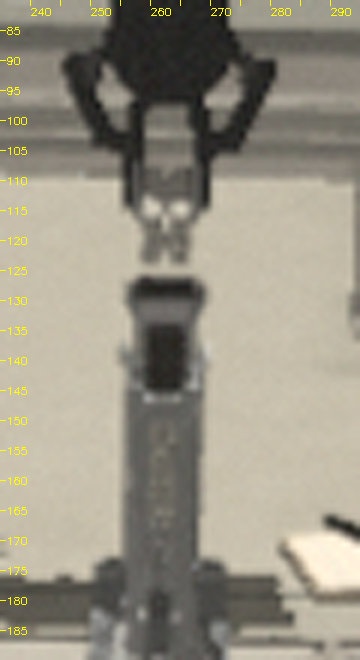

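View pics/t31.png

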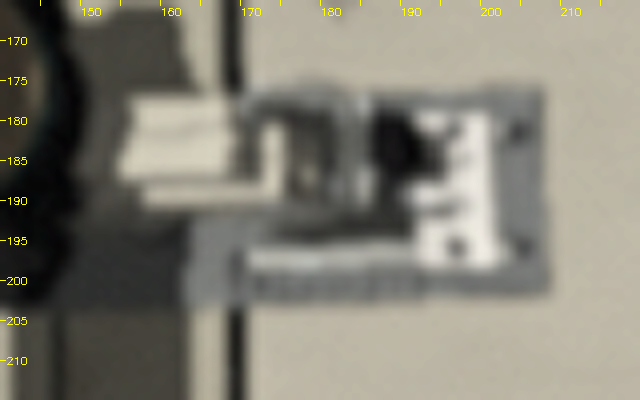

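View pics/top31.png

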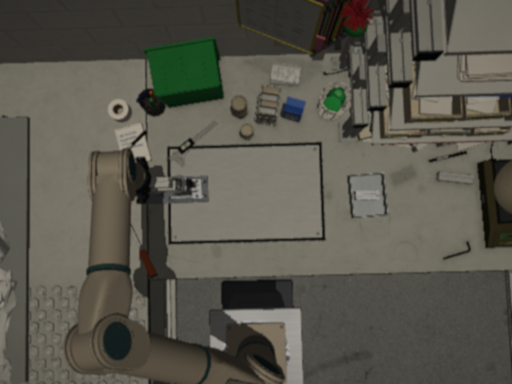

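Run:
```python
from h import *
np.set_printoptions(precision=0,suppress=True,linewidth=180)
d=get_image("top"); crop(d,385,140,485,210,8,"t32.png",5); W=cloud(d)
print(ray(d,(455,178),30))
for v in range(166,190,2): print(v,W[v,430:482:4,2])
s=get_image("side"); print(proj(s,ray(d,(455,178),30)))
crop(s,290,300,400,384,7,"s32.png",5)
```

```text
[ 584. -706.   30.]
166 [  1.  10.   1.   1.   5.  -1. -11.   1.   6.  -1.   7.  -9.  25.]
168 [-1.  0. -3. -6. -0.  2.  3.  5.  2. -2.  9.  3. 29.]
170 [-6. -6. -1. -2.  7. -3.  0. -3. -9.  0. -2.  1. 22.]
172 [-6.  4. 16. 27. 26. 33. -3. -4. -2. -0. -5. -2. 27.]
174 [ 0.  1. 17. 26. 32. 26. 37. 26. 33. 28. -3.  4. 20.]
176 [ 5. nan 21. 18. 21. 19. nan 32. 32. 30. 29.  2. 18.]
178 [-5. -3. 33. 33. 27. 34. 23. 29. 17. 19. 16. -4. 19.]
180 [-2. -4.  2. 13. 30. 34. 28. 25. 26. 28. 22. -5. -4.]
182 [-5. -2. -4.  7.  1.  1.  0. 10. 16. 26. 29.  2.  2.]
184 [ -1.  -1.  -5.  -1.   2.   3.  -1.  -5.   1.  -1.   7. -12.  -6.]
186 [ -5.   0.  -3.   2.  -4.  -0.  -4.  -5. -12. -12.  -5.   2.  -8.]
188 [ 2. -5. -1. -1. -3.  8.  1. -3.  5.  2.  2. -3.  5.]
[259. 377.]
```

View pics/t32.png

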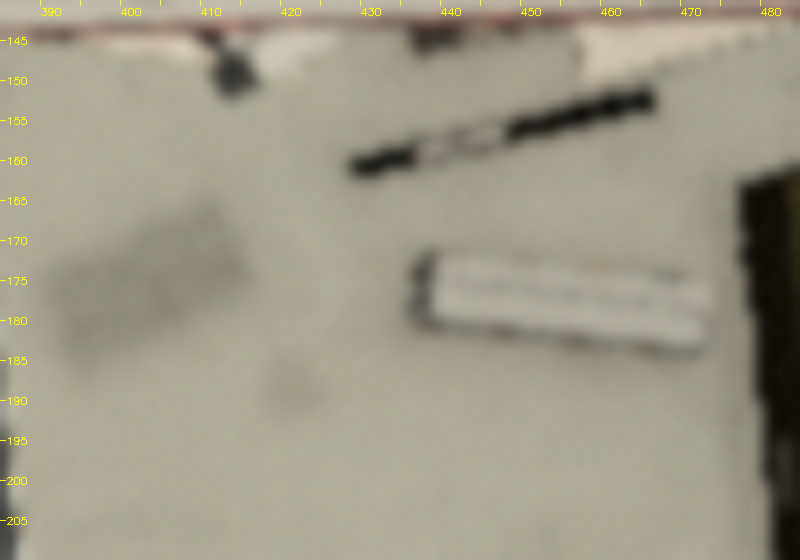

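View pics/s32.png

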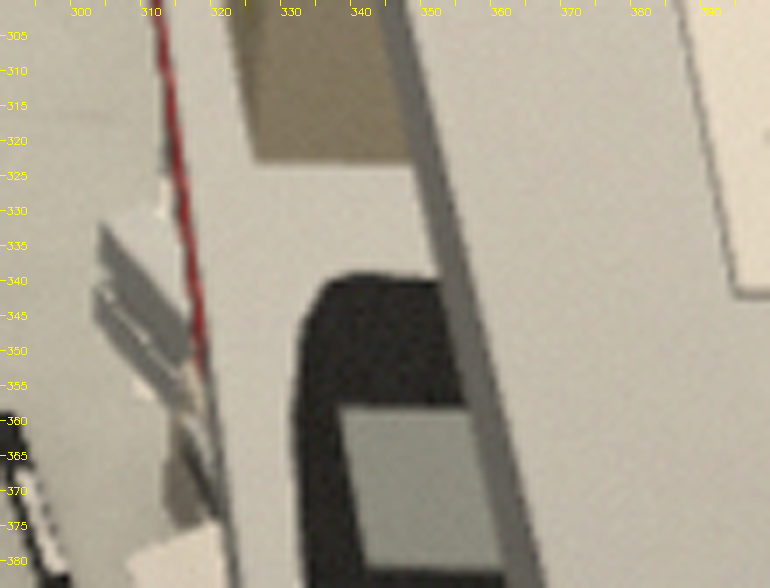

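Run:
```python
from h import *
np.set_printoptions(precision=1,suppress=True,linewidth=180)
d=get_image("top"); W=cloud(d)
f=lambda x,y,z:ray(d,(385+x/8-.44,140+y/8-.44),z)
# top face corners
for z in(22,30,35):
  A=np.array([f(*p,z) for p in [(436,255),(712,283),(703,347),(432,318)]]); print(z,A.mean(0),[np.linalg.norm(A[i]-A[(i+1)%4]).round(1) for i in range(4)])
m=np.zeros(W.shape[:2],np.uint8); poly=np.array([[385+x/8-.44,140+y/8-.44] for x,y in [(450,262),(700,290),(693,337),(442,312)]]).round().astype(np.int32)
cv2.fillPoly(m,[poly],1); print("median z",np.nanmedian(W[m>0][:,2]),np.nanpercentile(W[m>0][:,2],[25,75]), d["img"][m>0].mean(0))
# floor bias near
print("bench z near",np.nanmedian(W[190:205,430:470,2]), d["img"][190:205,430:470].mean((0,1)), d["img"][195:225,230:300].mean((0,1)))
s=get_image("side"); print(ray(s,(312,345),30),ray(s,(260,270),30))
S=cloud(s); print(S[345,312],S[365,315])
```

```text
22 [ 587.6 -712.4   22. ] [np.float64(119.9), np.float64(28.4), np.float64(117.7), np.float64(27.7)]
30 [ 586.9 -709.2   30. ] [np.float64(119.4), np.float64(28.3), np.float64(117.1), np.float64(27.6)]
35 [ 586.4 -707.2   35. ] [np.float64(119.0), np.float64(28.2), np.float64(116.8), np.float64(27.5)]
median z 27.280692517583702 [23.5 31. ] [ 99.7 109.7 112.9]
bench z near -0.9023306021183544 [100.3 112.9 116.1] [112.3 123.3 127.5]
[ 701.  -610.3   30. ] [ 580.4 -329.7   30. ]
[ 700.8 -611.6   31.2] [ 701.6 -673.    34.9]
```

Run:
```python
from h import *
im=cv2.imread("pics/top0.png")
for n,(v0,v1,u0,u1) in dict(B=(170,176,286,312),C=(214,218,276,284),obj=(175,181,442,468),near_paper=(140,150,470,474)).items(): print(n,im[v0:v1,u0:u1].mean((0,1)).round(),im[v0:v1,u0:u1].max((0,1)))
a=cv2.resize(im[165:190,430:480],None,fx=8,fy=8,interpolation=cv2.INTER_NEAREST); b=cv2.resize(im[160:185,280:330],None,fx=8,fy=8,interpolation=cv2.INTER_NEAREST)
cv2.imwrite("pics/cmp.png",np.clip(np.vstack([a,b])*1.5,0,255).astype(np.uint8))
```

```text
B [119. 130. 133.] [129 141 145]
C [128. 139. 143.] [134 146 150]
obj [ 95. 104. 107.] [101 110 113]
near_paper [ 92. 104. 110.] [109 122 130]
```

View pics/cmp.png

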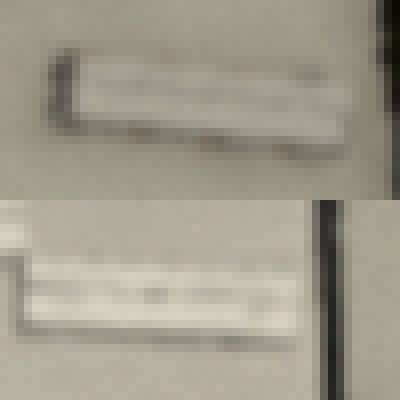

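Request:
carry_out:
  series:
    - [[0, 0, 1.5, 0, 0, 0, 2], [0, 0, 3, 0, 0, 0, 2], [0, 0, 4.5, 0, 0, 0, 2], [0, 0, 5.5, 0, 0, 0, 2], [0, 0, 6, 0, 0, 0, 2]]

```text
clock: 35.75
eef_pos: [572.1, 301.5, 200.5]
tool_rot: [-3.14, 0.001, 1.571]
force: [-0.3, -0.3, -1.0]
width: 28.9
```

Request:
carry_out:
  series:
    - [[0, 0, 1, 0, 0, 0, 2], [0, 0, 2, 0, 0, 0, 2], [0, 0, 2.3, 0, 0, 0, 2], [0, 0, 2.3, 0, 0, 0, 2], [0, 0, 2.3, 0, 0, 0, 2]]

```text
clock: 36.17
eef_pos: [573.1, 301.5, 179.2]
tool_rot: [3.141, 0.0, 1.571]
force: [0.0, -0.2, -0.8]
width: 29.1
```

Request:
carry_out:
  series:
    - [[0, 0, 0.2, 0, 0, 0, 2], [0, 0, 0.2, 0, 0, 0, 2], [0, 0, 0.2, 0, 0, 0, 5.5], [0, 0, 0.2, 0, 0, 0, 5.5], [0, 0, 0.2, 0, 0, 0, 5.5]]

```text
clock: 36.58
eef_pos: [573.2, 301.7, 177.5]
tool_rot: [3.141, -0.0, 1.571]
force: [-0.8, 0.1, -0.7]
width: 55.3
```

Request:
carry_out:
  series:
    - [[0, 0, 0, 0, 0, 0, 5.5], [0, 0, 0, 0, 0, 0, 5.5], [0, 0, -3, 0, 0, 0, 5.5], [0, 0, -7, 0, 0, 0, 5.5], [0, 0, -9, 0, 0, 0, 5.5]]

```text
clock: 37.0
eef_pos: [574.6, 301.4, 271.0]
tool_rot: [3.137, -0.001, 1.57]
force: [1.1, -1.0, 0.8]
width: 55.0
```

Request:
carry_out:
  series:
    - [[-2, 0, 0, 0, 0, 0, 6], [-5.5, 0, 0, 0, 0, 0, 6], [-9, 0, 0, 0, 0, 0, 6], [-11.7, 0, 0, 0, 0, 0, 6], [-11.7, 0, 0, 0, 0, 0, 6]]

```text
clock: 37.42
eef_pos: [573.3, 176.2, 268.5]
tool_rot: [3.14, 0.003, 1.561]
force: [-0.3, -0.7, 0.1]
width: 59.9
```

Request:
carry_out:
  series:
    - [[-4, 0, 0, 0, 0, 0, 6], [-8, 0, 0, 0, 0, 0, 6], [-12, 0, 0, 0, 0, 0, 6], [-12, 0, 0, 0, 0, 0, 6], [-12, 0, 0, 0, 0, 0, 6]]

```text
clock: 37.83
eef_pos: [573.1, 61.3, 267.9]
tool_rot: [3.14, 0.0, 1.564]
force: [1.0, 0.8, -0.3]
width: 59.6
```

Run:
```python
from h import *
np.set_printoptions(precision=1,suppress=True,linewidth=180)
d=get_image("top"); W=cloud(d); crop(d,115,170,215,210,8,"t33.png",5)
s=get_image("side"); crop(s,235,80,295,210,5,"s33.png",5)
print(read_state()["eef_pos"], [np.nanmedian(W[183:190,u:u+6,2]).round(1) for u in (140,148,156,164,170)])
```

```text
[573.1  65.6 267.1] [np.float64(201.1), np.float64(200.6), np.float64(199.6), np.float64(201.5), np.float64(199.0)]
```

View pics/t33.png

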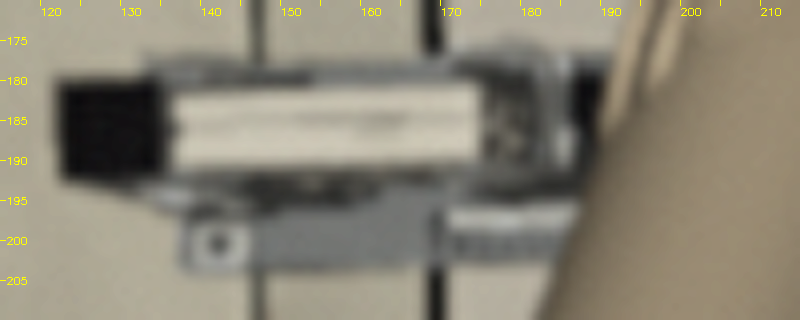

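View pics/s33.png

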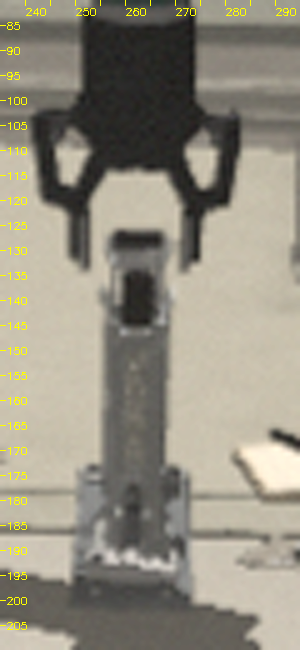

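Request:
carry_out:
  series:
    - [[4, 0, 0, 0, 0, 0, 6], [8, 0.05, 0, 0, 0, 0, 6], [11.7, 0.05, 0, 0, 0, 0, 6], [11.7, 0.05, 0, 0, 0, 0, 6], [11.7, 0.05, 0, 0, 0, 0, 6]]

```text
clock: 38.35
eef_pos: [572.4, 187.2, 265.9]
tool_rot: [-3.14, -0.001, 1.58]
force: [0.6, -0.9, 0.4]
width: 60.1
```

Request:
carry_out:
  series:
    - [[0, 0, 0, 0, 0, 0, 6], [0, 0, 2, 0, 0, 0, 6], [0, 0, 2, 0, 0, 0, 6], [0, 0, 2, 0, 0, 0, 6]]

```text
clock: 38.68
eef_pos: [572.7, 180.7, 246.6]
tool_rot: [-3.14, 0.001, 1.569]
force: [0.1, -0.3, 0.6]
width: 60.1
```

Run:
```python
from h import *
s=get_image("side"); crop(s,240,90,285,150,10,"s34.png",5)
d=get_image("top"); crop(d,115,170,215,210,8,"t34.png",5)
```

```text
(no output)
```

View pics/s34.png

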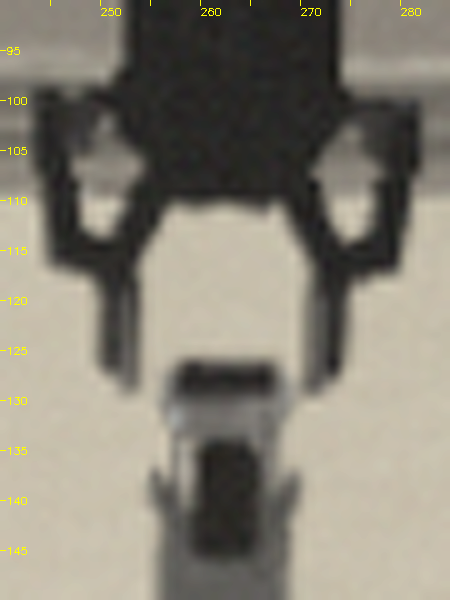

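View pics/t34.png

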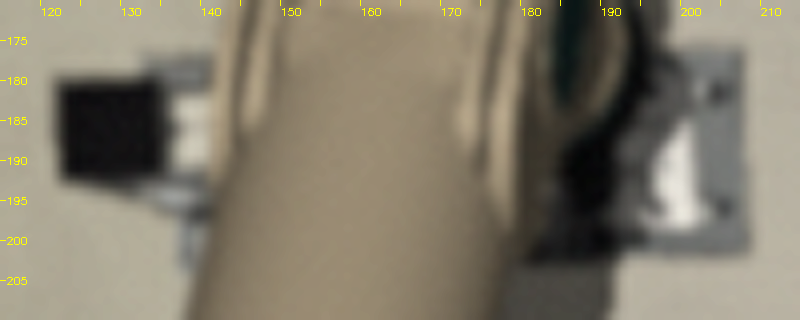

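Request:
carry_out:
  series:
    - [[0.1, 0.15, 1.5, 0, 0, 0, 6], [0.1, 0.15, 3, 0, 0, 0, 6], [0.1, 0.15, 3.8, 0, 0, 0, 6], [0.1, 0.15, 3.8, 0, 0, 0, 6], [0.1, 0.15, 3.8, 0, 0, 0, 6]]

```text
clock: 39.2
eef_pos: [575.2, 182.3, 209.5]
tool_rot: [3.141, 0.0, 1.57]
force: [0.4, 0.5, 0.5]
width: 59.9
```

Request:
carry_out:
  series:
    - [[0, 0, 0, 0, 0, 0, 1.5], [0, 0, 0, 0, 0, 0, 1.5], [0, 0, 0, 0, 0, 0, 1.5], [0, 0, 0, 0, 0, 0, 1.5], [0, 0, 0, 0, 0, 0, 1.5]]

```text
clock: 39.62
eef_pos: [574.8, 182.6, 210.2]
tool_rot: [3.142, -0.001, 1.571]
force: [-2.4, -1.5, 6.0]
width: 22.6
```

Run:
```python
from h import *
s=get_image("side"); crop(s,240,90,285,150,10,"s35.png",5)
```

```text
(no output)
```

View pics/s35.png

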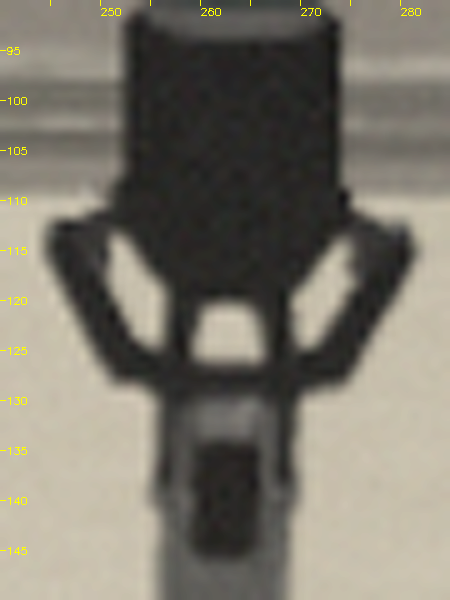

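Request:
carry_out:
  series:
    - [[0.5, 0, 0, 0, 0, 0, 1.5], [1, 0, 0, 0, 0, 0, 1.5], [1.5, 0, 0, 0, 0, 0, 1.5], [2, 0, 0, 0, 0, 0, 1.5], [2, 0, 0, 0, 0, 0, 1.5]]

```text
clock: 40.08
eef_pos: [574.6, 203.7, 210.1]
tool_rot: [-3.141, -0.001, 1.572]
force: [-3.8, 1.0, 7.6]
width: 22.6
```

Request:
carry_out:
  series:
    - [[0.15, 0, 0, 0, 0, 0, 1.5], [0.3, 0, 0, 0, 0, 0, 1.5], [0.3, 0, 0, 0, 0, 0, 1.5], [0.3, 0, 0, 0, 0, 0, 1.5]]

```text
clock: 40.42
eef_pos: [574.6, 205.6, 210.1]
tool_rot: [-3.141, -0.0, 1.571]
force: [-4.1, -1.3, 7.4]
width: 22.1
```

Run:
```python
from h import *
d=get_image("top"); crop(d,115,170,215,210,8,"t36.png",5)
```

```text
(no output)
```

View pics/t36.png

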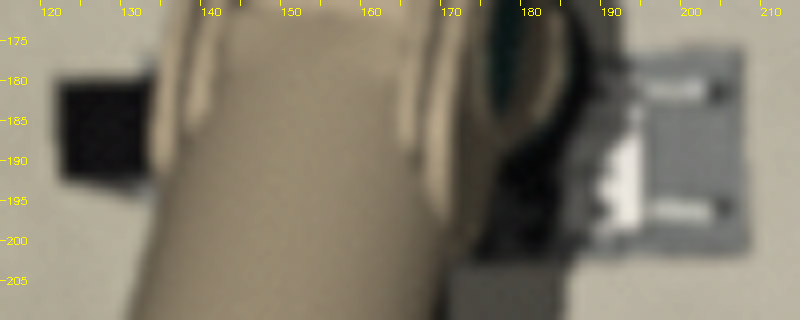

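Request:
carry_out:
  series:
    - [[0.2, 0, 0, 0, 0, 0, 1.5], [0.2, 0, 0, 0, 0, 0, 1.5], [0.2, 0, 0, 0, 0, 0, 1.5]]

```text
clock: 40.72
eef_pos: [574.6, 207.5, 210.1]
tool_rot: [-3.141, -0.0, 1.571]
force: [-2.5, -1.9, 6.6]
width: 22.6
```

Request:
carry_out:
  series:
    - [[0.2, 0, 0, 0, 0, 0, 1.5], [0.2, 0, 0, 0, 0, 0, 1.5], [0.2, 0, 0, 0, 0, 0, 1.5]]

```text
clock: 40.97
eef_pos: [574.6, 208.6, 210.2]
tool_rot: [-3.141, 0.001, 1.571]
force: [-3.6, -2.7, 7.9]
width: 22.3
```

Request:
carry_out:
  series:
    - [[0.2, 0, 0, 0, 0, 0, 1.5], [0.2, 0, 0, 0, 0, 0, 1.5], [0.2, 0, 0, 0, 0, 0, 1.5]]

```text
clock: 41.22
eef_pos: [574.6, 209.9, 210.1]
tool_rot: [-3.141, 0.002, 1.57]
force: [-4.6, -3.9, 8.2]
width: 22.3
```

Request:
carry_out:
  series:
    - [[0.2, 0, 0, 0, 0, 0, 1.5], [0.2, 0, 0, 0, 0, 0, 1.5], [0.2, 0, 0, 0, 0, 0, 1.5]]

```text
clock: 41.47
eef_pos: [574.6, 210.4, 210.1]
tool_rot: [-3.141, 0.004, 1.569]
force: [-3.7, -6.3, 7.9]
width: 22.6
```

Request:
carry_out:
  series:
    - [[0.2, 0, 0, 0, 0, 0, 1.5], [0.2, 0, 0, 0, 0, 0, 1.5], [0.2, 0, 0, 0, 0, 0, 1.5]]

```text
clock: 41.72
eef_pos: [574.5, 210.3, 210.2]
tool_rot: [-3.141, 0.006, 1.568]
force: [-4.8, -10.4, 7.4]
width: 22.8
```

Request:
carry_out:
  series:
    - [[0.2, 0, 0, 0, 0, 0, 1.5], [0.2, 0, 0, 0, 0, 0, 1.5], [0.2, 0, 0, 0, 0, 0, 1.5], [0.2, 0, 0, 0, 0, 0, 1.5]]

```text
clock: 42.05
eef_pos: [574.5, 210.3, 210.1]
tool_rot: [-3.14, 0.009, 1.567]
force: [-5.1, -12.2, 8.7]
width: 22.5
```

Request:
carry_out:
  series:
    - [[-0.3, 0, 0, 0, 0, 0, 1.5], [-0.6, 0, 0, 0, 0, 0, 1.5], [-0.75, 0, 0, 0, 0, 0, 1.5], [-0.75, 0, 0, 0, 0, 0, 1.5]]

```text
clock: 42.38
eef_pos: [574.6, 210.5, 210.1]
tool_rot: [-3.141, -0.001, 1.571]
force: [-4.0, 0.7, 7.7]
width: 22.2
```

Request:
carry_out:
  series:
    - [[0, 0, 0, 0, 0, 0, 5.5], [0, 0, 0, 0, 0, 0, 5.5], [0, 0, 0, 0, 0, 0, 5.5], [0, 0, -3, 0, 0, 0, 5.5], [0, 0, -7, 0, 0, 0, 5.5]]

```text
clock: 42.8
eef_pos: [572.5, 210.3, 276.5]
tool_rot: [-3.135, 0.003, 1.571]
force: [1.4, 1.4, 0.7]
width: 55.3
```

Request:
carry_out:
  series:
    - [[-4, 0, -2, 0, 0, 0, 5.5], [-8, 0, -2, 0, 0, 0, 5.5], [-12, 0, -2, 0, 0, 0, 5.5], [-16, 0, -2, 0, 0, 0, 5.5], [-20, 0, -2, 0, 0, 0, 5.5]]

```text
clock: 43.22
eef_pos: [574.9, 8.5, 299.3]
tool_rot: [3.141, -0.0, 1.571]
force: [0.6, 0.7, -0.4]
width: 55.1
```

Request:
carry_out:
  series:
    - [[0, 0, 0, 0, 0, 0, 5.5], [0, 0, 0, 0, 0, 0, 5.5], [0, 0, 0, 0, 0, 0, 5.5], [0, 0, 0, 0, 0, 0, 5.5], [0, 0, 0, 0, 0, 0, 5.5]]

```text
clock: 43.63
eef_pos: [575.1, 12.0, 298.7]
tool_rot: [-3.141, -0.0, 1.574]
force: [-0.1, 0.4, -0.4]
width: 55.0
```

Run:
```python
from h import *
np.set_printoptions(precision=1,suppress=True,linewidth=180)
d=get_image("top"); W=cloud(d); crop(d,118,172,216,210,8,"t40.png",5); cv2.imwrite("pics/top40.png",d["img"])
s=get_image("side"); crop(s,235,80,295,210,5,"s40.png",5)
print(read_state()["eef_pos"], [np.nanmedian(W[183:190,u:u+6,2]).round(1) for u in (140,148,156,164,170)])
```

```text
[575.   11.5 298.8] [np.float64(201.9), np.float64(201.0), np.float64(200.3), np.float64(200.5), np.float64(210.3)]
```

View pics/t40.png

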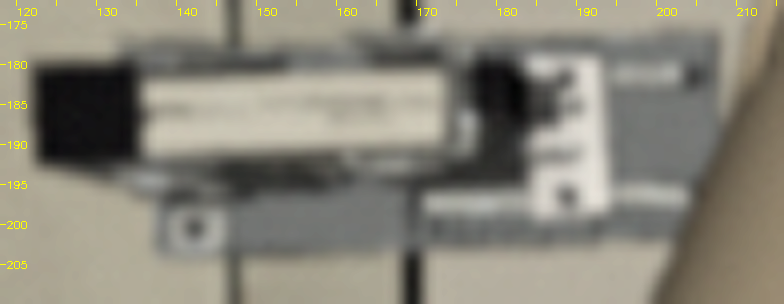

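View pics/s40.png

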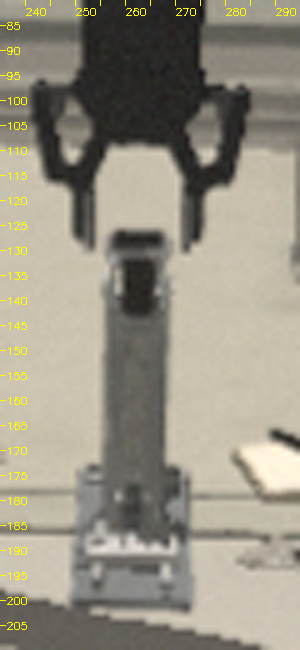

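View pics/top40.png

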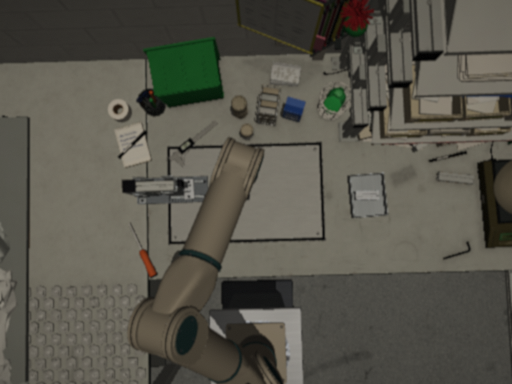

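Run:
```python
from h import *
np.set_printoptions(precision=1,suppress=True,linewidth=180)
d=get_image("top")
f=lambda x,y,z:ray(d,(118+x/8-.44,172+y/8-.44),z)
for q in((142,76),(447,70),(445,150),(142,158)): print(f(*q,201))
print("block",f(475,80,256),f(530,80,256), "col face",f(137,70,220))
```

```text
[587.  364.4 201. ]
[586.  243.7 201. ]
[554.4 244.9 201. ]
[554.5 364.7 201. ]
block [576.2 223.4 256. ] [575.7 202.4 256. ] col face [587.4 361.5 220. ]
```

Run:
```python
from cell import finish_job
print(finish_job())
```

```text
the job is handed in; nothing more can be done
None
```

The changeover is done and handed in at about 44 s. The short piece is in the tray, and the four blanks I found on the mat are stacked flat on the platform. The end stop stands against their ends. The hand-in gave no verdict.

**Last checks**
- **Stack:** the last top view shows it lying level and straight between the cheeks and against the column. Its top is at about 200 mm, which is what four blanks should give, so the platform has sunk about 100 mm.
- **Stop:** I pushed it until the force rose to about 12 N with no further movement, then took the load off before letting go. Firm contact means about 50 mm. My travel count gives about 48 mm, and the image gives about 54 mm before I correct for a 4 mm error it already showed at the start. All are within 46 to 55.5 mm.
- **Rest of the bench:** the short piece lies in the tray, the caliper and screwdriver look unmoved, and the gripper is clear of everything.

**What disagreed or went wrong**
- **Finger tips:** they really end about 26 mm higher than the reported TCP. The first grip on the short piece therefore closed on nothing, and I allowed for the difference from then on.
- **Blanks nudged:** two blanks turned by a few degrees while I worked near them. I measured both again before gripping them.
- **Unsure piece:** a greyer bar of about blank size lies beyond the tray, near (587, -709), outside the arm's reach. I took it for clutter because of its colour and position and left it alone. If it is a fifth blank, the stack is one short.

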